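# Change over the edge clamp

### The job

Change over the clamp on the bench: slide its jaw all the way open, lay both finished stepped bars from the clamp in the empty black tray, and stand every white nylon plate upright on one of its short ends on the clamp's bed, side by side in a row between jaw and fence. Once all of them are standing, slide the jaw shut so that it holds the whole row flat against the fence. Leave the other things on the bench where they are.

Things in the scene. Friction and masses are not known exactly. Their poses are not given: they have to be found in the camera images.
- clamp: clamp station: dark grey bed plate, top 25 mm above the table, with a fixed steel fence along its far edge (300 mm long, 18 mm thick, top 65 mm above the table). Origin on the table surface below the middle of the fence's clamping face: the face is the plane x = 0, the bed spans x = -240 to +40, y = -155 to +155 mm; x points from jaw to fence, y along the fence, z up
- jaw (a joint): the sliding jaw, in m: 0 = shut, 22 mm from the fence; 0.10 = fully open, 122 mm from it; stays where left (2.5 N to slide). Shut on 24 mm plates it reads about 0.002. The jaw is a bar 290 mm long, 20 mm thick, top 65 mm above the table; its clamping face is at x = -(0.022 + value) in the clamp's frame
- jaw_grip (a point): middle of the jaw's black upright grip tab, 80 mm above the table; the tab is 16 mm thick (along the slide), 40 mm wide, its top 95 mm above the table. It stands 80 mm behind the jaw's clamping face and moves with it; axes as the clamp's. A carriage plate (top 40 mm above the table) joins it to the jaw
- tray: empty black plastic tray, 200 x 200 mm, walls 30 mm high and 5 mm thick, floor 5 mm thick; origin at the centre of its underside, x and y along its sides
- bar1: finished white nylon stepped bar, 120 mm long: a 30 x 30 mm square body (x = -60 to +15 mm), then a 20 x 20 mm square neck (x = +15 to +60 mm); 100 g; at first lying on the clamp's bed between jaw and fence, about parallel to the fence. Origin at mid-length on its axis (15 mm above what it lies on); x along its length towards the neck
- bar2: a second bar like bar1
- blank1: a plain white nylon plate, 110 x 55 x 24 mm, 200 g, at first lying flat on the table (there are two or three of them). Origin at its centre; x along its 110 mm length, y along its 55 mm width, z through its 24 mm thickness. Standing on a short end on the clamp's bed its centre is 80 mm above the table
- blank2: a second plate like blank1
- blank3: a third plate like blank1
- oil: bystander: grey grease jar, 60 mm across, 75 mm tall; origin at the centre of its underside
- cup: bystander: white mug, 76 mm across, 90 mm tall; origin at the centre of its underside
- gauge: bystander: copper angle bracket (L profile), 100 x 30 x 30 mm; origin at the centre of its underside
- driver: bystander: screwdriver, 190 mm long, lying flat
- tape: bystander: roll of tape, 90 mm across, 25 mm high; origin at the centre of its underside
Mind the look-alikes: they are no part of the job. What is shaped like the bar2 but red is not meant.

How it is judged:
On the way, in this order (a step that is already met when the one before it is completed fails the run):
1. the jaw has been slid all the way open (value of joint jaw above 0.088 m), for 0.2 s.
2. both bars lie in the tray and every plate stands upright on a short end between jaw and fence (x of bar1 in the frame of tray between -0.09 and 0.09 m and y of bar1 in the frame of tray between -0.09 and 0.09 m and z of each of bar1, bar2 in the frame of tray below 0.03 m and x of bar2 in the frame of tray between -0.09 and 0.09 m and y of bar2 in the frame of tray between -0.09 and 0.09 m and angle between the x axis of each of blank1, blank2, blank3 and the z axis of clamp, either way round below 0.1 rad and z of blank1 in the frame of clamp between 0.074 and 0.086 m and x of blank1 in the frame of clamp between -0.108 and 0 m and y of blank1 in the frame of clamp between -0.13 and 0.13 m and z of blank2 in the frame of clamp between 0.074 and 0.086 m and x of blank2 in the frame of clamp between -0.108 and 0 m and y of blank2 in the frame of clamp between -0.13 and 0.13 m and z of blank3 in the frame of clamp between 0.074 and 0.086 m and x of blank3 in the frame of clamp between -0.108 and 0 m and y of blank3 in the frame of clamp between -0.13 and 0.13 m), for 0.2 s.
At the end, for the whole second after the job is handed in: Both bars lie on the tray's floor; every plate stands on a short end on the bed (within 0.1 rad of upright, centre within 20 mm of the fence's face and 130 mm of its middle); the jaw is shut on the row (joint below 5 mm, under 3 mm of slack); all at rest (all of step 2 and linear speed of each of blank1, blank2, blank3, bar1, bar2 below 0.03 m/s and x of each of blank1, blank2, blank3 in the frame of clamp above -0.02 m and value of joint jaw below 0.005 m); the robot touches nothing.
It fails at once if another thing on the bench is pushed more than 4 cm (distance of any of oil, cup, gauge, driver, tape from where it was at the start of the episode above 0.04 m).
It fails at once if the grease jar or the mug is tipped over (angle between any of oil, cup's own z axis and vertical above 0.6 rad).
Of blank1, blank2, blank3 only 2 to 3 are there at a start; the rules pass over those that are not, and their reading is None.
At some moment in a run one of blank1, blank2, blank3, bar1, bar2 may be knocked a few centimetres aside while the robot is not near it.
Once in a run the grip may slacken for a moment while it holds something.
It also fails if it takes over 210 s, if anything falls off the work surface, if the arm or the gripper's body presses on something with over 40 N, if the wrist force passes 120 N, or if a joint passes its speed limit or range.

### The arm

A 6-joint arm with a two-finger parallel gripper is mounted at the origin on the work surface. World frame = base frame: x ahead of the robot, y to its left, z up, the work surface at z = 0. Lengths are in m, angles in rad, forces in N, time in s.
With the tool pointing down it reaches from about 0.35 to 0.775 m from the base axis. Payload 7.3 kg.
Tool frame: the origin (TCP) lies at the very end of the fingers, on their centre line; the grasp point (between the pads) lies 19 mm behind it; z points along the fingers, y is the line along which they close (so a half turn about z gives the same grasp; the last joint's range is limited). The gripper opens to 92 mm and grips with 3 to 60 N. Pads are 19 mm wide; open, the fingers measure 130 mm over their backs; the gripper's body (75 mm by 190 mm) begins 47 mm behind the grasp point.
Start: joints at [-1.342, 0.342, 1.524, -0, 1.275, -0.146], TCP at [0.192, -0.489, 0.227] pointing down, gripper open.
Joint ranges: [-2.53, 2.53], [-0.77, 2.02], [0.04, 2.7], [-1, 4.14], [0.28, 2.66], [-3.11, 3.11]. Speed limits (rad/s): [2.57, 2.57, 3.14, 3.14, 3.14, 3.14].

### API

Orientations are given as [roll, pitch, yaw] about the fixed x, y, z axes, in that order (R = Rz(yaw) Ry(pitch) Rx(roll)).
In Python, from cell import telemetry, eyes, job gives the robot as it stands.
- The arm moves only by the tool apply_moves, never from a script. Its arguments are lists of equal length, an entry for each row: "delta_pos": the shift along the world's x, y, z each as a share of 0.4 m, from -1 to 1, a list of three; "dr": the turn, a rotation vector about the world's x, y, z each as a share of 0.5 rad, from -1 to 1, a list of three; "jaw": the opening, from 0 (shut) to 1 (fully open). A call has 1 to 8 rows; each row is the pose to reach, as a shift and turn from the pose commanded when the call began; what a row does not reach only later rows make up. A row lasts 1/12 s, in which the tool goes at most 41.7 mm and 7.16 degrees, less where a joint would pass 70% of its speed; a pose out of reach is approached as far as the arm can. A call with a number of a shift or a turn outside -1 to 1 is refused whole. A call with a gripper value outside its range is refused whole. The fingers move at their own pace and stop on an object; "force" is the grip in N (left out, the last holds). Time passes only in rows, so rows that repeat a pose let the fingers close. It gives the time, the measured TCP pose, the force, the opening and the grip force at its end, in the units of the state.
- telemetry.observe(): the state, without advancing time (a new reading comes with each control period).
- eyes.read_camera(name): name is "scene" or "side" or "wrist"; returns the picture (480x640x3 uint8, red, green, blue); there is no depth.
- eyes.camera_model(name): a dict with "vertical_fov" (degrees; the focal length in pixels is half the picture's height over the tangent of half this angle, whatever the lens; pixels are square), "cx", "cy" (the principal point, pixels), "rvec" (rotation vector, rad) and "tvec" (3), from world to camera coordinates, as OpenCV has them; the wrist camera has in their place "hand_eye" (4x4, takes a point from camera to tool coordinates, whose origin is the TCP and whose axes are the flange's). Camera axes: x right, y down, z forward; pixel columns grow to the right and rows downward; lengths in m; the calibration is good to about 2 mm. A picture is of the moment at which its call begins: read the wrist's pose just before it. camera_model takes no time and is no camera call.
- job.hand_in(): hands the job in; it is judged then, once.
The state is a dict: "time": time; "qpos": joint angles; "qvel": joint speeds; "joint_efforts": joint torques, N m; "tool_pos": TCP position; "tool_rot": TCP orientation; "contact_force": force on the tool from outside, world axes, zero at the start; "torque": the same for the moment, N m; "opening": finger opening in m; "grip_force": force on a finger pad.
Only numpy, scipy, OpenCV 4.12 (cv2) and the standard library are available. Lean on these libraries where they do the work, as an engineer would, in place of code of your own. Each camera call takes 0.05 s, during which the arm holds its last target. There are 200 camera calls.

## Working session

There is one attempt and no reset: what is moved stays moved. The work goes in short steps, Python scripts to look and compute and a tool call to move; the robot and the scene stay as the last step left them, time stands still between calls to the robot, and variables do not carry over. Pictures are saved under pics/ and viewed, at most 14 in all, crops included, and the job is handed in when it is done.

Besides the shell and the picture viewer there is one more tool, called after "Emit:" as name(argument=value, ...) on one line, values as JSON. apply_moves: Moves the arm, as the interface text tells. Its arguments: {"type":"object","properties":{"delta_pos":{"type":"array"},"dr":{"type":"array"},"jaw":{"type":"array"},"force":{"type":"number"}},"required":["delta_pos","dr","jaw"]}

```bash
ls; mkdir -p pics; python3 - <<'E'
from cell import telemetry, eyes, job
import cv2
print(telemetry.observe())
for n in ["scene","side","wrist"]:
    print(n,eyes.camera_model(n))
for n in ["scene","side"]:
    cv2.imwrite(f"pics/{n}0.png",eyes.read_camera(n)[:,:,::-1])
E
```

```text
pics
{'time': 0.0, 'qpos': array([-1.34198476e+00,  3.42698401e-01,  1.52505330e+00, -1.30806514e-05,
        1.27537747e+00, -1.46020783e-01]), 'qvel': array([-2.13973297e-03,  9.66846187e-04,  1.27658298e-03, -1.60234980e-03,
        8.46837500e-05, -6.31907645e-07]), 'joint_efforts': array([ 7.40061532e-04, -4.31245816e+01, -2.44218886e+01,  7.17497477e-02,
        5.57788624e-02, -1.62716506e-04]), 'tool_pos': array([ 0.19212203, -0.48813402,  0.22604492]), 'tool_rot': array([-3.14007066e+00, -2.11193265e-04,  3.74836004e-01]), 'contact_force': array([ 0.22919559,  0.16224822, -0.0874166 ]), 'torque': array([ 0.00612676, -0.0005011 , -0.03464747]), 'grip_force': 0.0, 'opening': 0.09184807319487709}
scene {'vertical_fov': 48.58823012886052, 'cx': 314.6608037650383, 'cy': 247.9208577271282, 'rvec': array([ 2.26688836,  1.32395621, -0.38929766]), 'tvec': array([-0.24171873, -0.3197933 ,  1.65999092])}
side {'vertical_fov': 54.79696863821828, 'cx': 328.93873179869473, 'cy': 244.24919721994115, 'rvec': array([ 0.84932622, -2.58254886,  1.00802034]), 'tvec': array([0.41722581, 0.27570502, 0.88056083])}
wrist {'vertical_fov': 70.97779038060881, 'cx': 321.2119479984454, 'cy': 238.38867707775202, 'hand_eye': array([[-1.43190091e-03, -9.58289812e-01, -2.85794657e-01,
         7.81994094e-02],
       [ 9.99998904e-01, -1.47966961e-03, -4.88008424e-05,
         4.38544373e-04],
       [-3.76116320e-04, -2.85794414e-01,  9.58290880e-01,
        -1.57989558e-01],
       [ 0.00000000e+00,  0.00000000e+00,  0.00000000e+00,
         1.00000000e+00]])}
```

View pics/scene0.png

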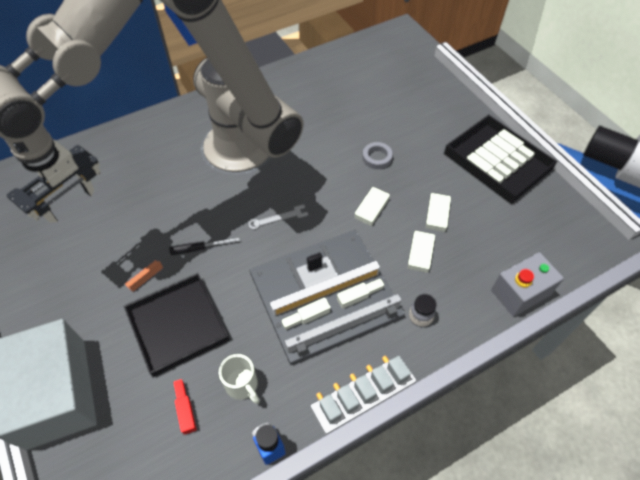

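View pics/side0.png

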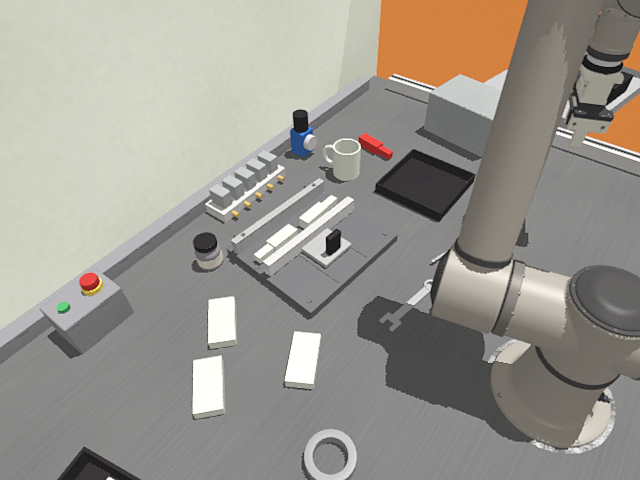

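The scene view shows three plates at about (372,206), (438,212) and (422,250). The clamp is at (330,295) with its two bars, and the empty tray is at (178,325). The red decoy is at (183,408). In the side view the plates are at (222,322), (208,386) and (303,360). I'll measure plates, bars and tray by segmentation next, and enlarge the clamp.

```bash
cat > h.py <<'E'
import numpy as np, cv2
from scipy.spatial.transform import Rotation as R
from cell import telemetry, eyes
def cam(n):
    m=eyes.camera_model(n); f=240/np.tan(np.radians(m["vertical_fov"])/2)
    K=np.array([[f,0,m["cx"]],[0,f,m["cy"]],[0,0,1]])
    if n=="wrist":
        s=telemetry.observe(); T=np.eye(4); T[:3,:3]=R.from_euler('xyz',s["tool_rot"]).as_matrix(); T[:3,3]=s["tool_pos"]
        C=T@m["hand_eye"]; Rw=C[:3,:3].T; return K,Rw,-Rw@C[:3,3]
    return K,cv2.Rodrigues(np.array(m["rvec"]))[0],np.array(m["tvec"])
def back(c,uv,z):
    K,Rm,t=c; uv=np.atleast_2d(np.asarray(uv,float)); o=-Rm.T@t
    d=np.c_[uv,np.ones(len(uv))]@np.linalg.inv(K).T@Rm
    return o+d*((z-o[2])/d[:,2])[:,None]
def proj(c,P):
    K,Rm,t=c; q=(np.atleast_2d(P)@Rm.T+t)@K.T; return q[:,:2]/q[:,2:]
def rect(c,mask,z):
    cs=max(cv2.findContours(mask.astype(np.uint8),cv2.RETR_EXTERNAL,cv2.CHAIN_APPROX_NONE)[0],key=cv2.contourArea)
    w=back(c,cs[:,0,:],z)[:,:2]
    (cx,cy),(a,b),_=r=cv2.minAreaRect((w*1000).astype(np.float32))
    p=cv2.boxPoints(r); e=[p[1]-p[0],p[2]-p[1]]; L=max(e,key=np.linalg.norm)
    return round(cx),round(cy),round(max(a,b)),round(min(a,b)),round(np.degrees(np.arctan2(L[1],L[0]))%180,1)
E
python3 - <<'E'
from h import *
ims={n:cv2.imread(f"pics/{n}0.png") for n in("scene","side")}
seeds={"scene":[(372,206),(438,212),(422,250)],"side":[(303,360),(208,386),(222,322)]}
for n in ims:
    g=ims[n].min(2); c=cam(n)
    print(n,-c[1].T@c[2])
    for t in (170,215):
        _,lab=cv2.connectedComponents((g>t).astype(np.uint8))
        for s in seeds[n]:
            l=lab[s[1],s[0]]
            if l: print(n,t,s,g[s[1],s[0]],rect(c,lab==l,.024))
k=ims["scene"][215:375,235:435]; cv2.imwrite("pics/c1.png",cv2.resize(k,(750,600),interpolation=cv2.INTER_CUBIC))
k=ims["side"][165:325,190:410]; cv2.imwrite("pics/c2.png",cv2.resize(k,(800,582),interpolation=cv2.INTER_CUBIC))
E
```

```text
scene [ 1.13307943 -0.35763108  1.22657921]
scene 170 (372, 206) 251 (413, 231, 116, 58, np.float32(120.4))
scene 170 (438, 212) 251 (522, 382, 116, 59, np.float32(137.3))
scene 170 (422, 250) 251 (606, 264, 116, 58, np.float32(136.0))
scene 215 (372, 206) 251 (412, 231, 111, 55, np.float32(119.6))
scene 215 (438, 212) 251 (522, 382, 111, 54, np.float32(137.4))
scene 215 (422, 250) 251 (606, 264, 111, 54, np.float32(135.8))
side [0.08852246 0.5614497  0.83810263]
side 170 (303, 360) 253 (411, 231, 111, 56, np.float32(120.0))
side 170 (208, 386) 250 (521, 382, 111, 56, np.float32(137.3))
side 170 (222, 322) 249 (605, 264, 111, 56, np.float32(136.4))
side 215 (303, 360) 253 (411, 232, 109, 55, np.float32(119.8))
side 215 (208, 386) 250 (520, 382, 109, 54, np.float32(137.8))
side 215 (222, 322) 249 (604, 265, 109, 55, np.float32(136.0))
```

View pics/c1.png

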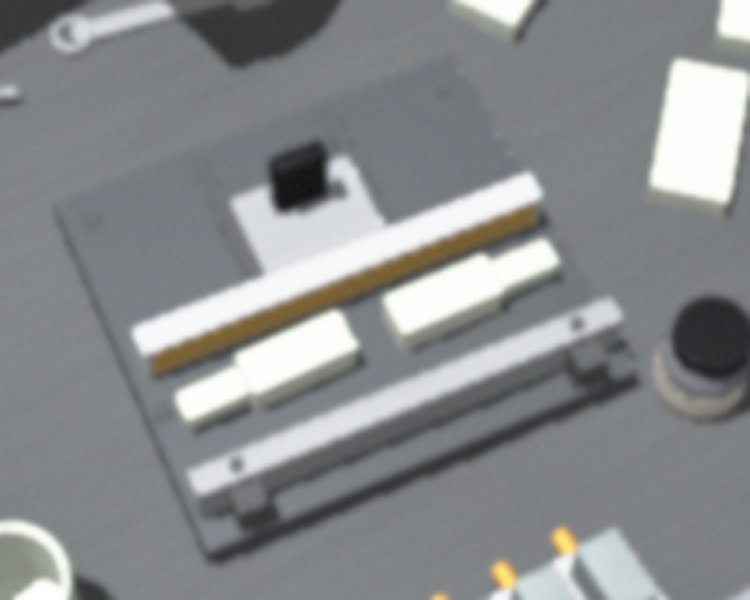

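View pics/c2.png

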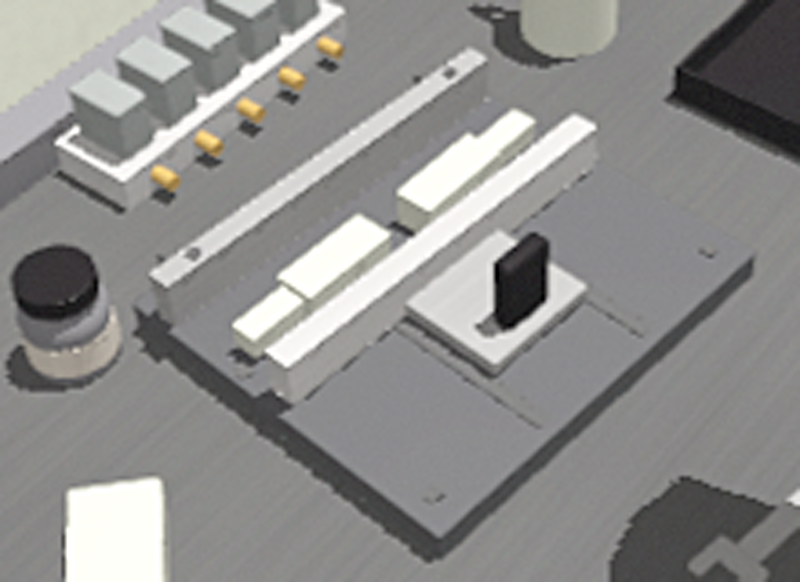

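Both cameras agree on the plates to 2 mm and 1°, with measured tops of about 110x55 mm. The crops show the bed corners, the fence top edge, the jaw with its black tab, and the two bars, necks outward. Crop 1 has the bed's left corner at (58,207) and the fence face edge from (188,472) to (610,300). Now I'll fit the clamp and find the bars and the tray.

```bash
cat > m1.py <<'E'
from h import *
from scipy.optimize import least_squares
S,D=cam("scene"),cam("side")
c1=lambda u,v:(S,235+u/3.75,215+v/3.75)
c2=lambda u,v:(D,190+u/3.636,165+v/3.636)
pts=[(c1(58,207),-.24,-.155,.025),(c1(455,55),-.24,.155,.025),(c1(188,472),0,-.15,.065),(c1(610,300),0,.15,.065),(c1(200,494),.018,-.15,.065),(c1(622,318),.018,.15,.065),
(c2(753,258),-.24,-.155,.025),(c2(437,540),-.24,.155,.025),(c2(163,288),0,.15,.065),(c2(487,63),0,-.15,.065),(c2(150,268),.018,.15,.065),(c2(472,48),.018,-.15,.065),
(c1(150,355),'f',-.145,.065),(c1(543,195),'f',.145,.065),(c1(132,330),'b',-.145,.065),(c1(530,175),'b',.145,.065),
(c2(266,352),'f',.145,.065),(c2(578,114),'f',-.145,.065),(c2(286,367),'b',.145,.065),(c2(598,130),'b',-.145,.065)]
def res(p,full=False):
    x,y,a,j=p; o=[]
    for (c,u,v),X,Y,Z in pts:
        if X=='f':X=-.022-j
        if X=='b':X=-.042-j
        w=[x+X*np.cos(a)-Y*np.sin(a),y+X*np.sin(a)+Y*np.cos(a),Z]
        o.append(proj(c,w)[0]-[u,v])
    return np.array(o) if full else np.ravel(o)
r=least_squares(res,[.75,0,0,.06],loss='soft_l1')
print(r.x,np.degrees(r.x[2])); print(res(r.x,True).round(1).tolist())
E
python3 m1.py; python3 - <<'E'
from h import *
ims={n:cv2.imread(f"pics/{n}0.png") for n in("scene","side")}
g=ims["scene"]; c=cam("scene")
# bars: scene
for n,ss in (("scene",[(313,312),(355,293)]),("side",[(282,238),(310,214)])):
    m=(ims[n].min(2)>215).astype(np.uint8); _,lab=cv2.connectedComponents(m); c=cam(n)
    for s in ss:
        l=lab[s[1],s[0]]; print(n,s,l and rect(c,lab==l,.055),l and (lab==l).sum())
for n,s in (("scene",(178,325)),("side",(425,183))):
    m=(ims[n].max(2)<55).astype(np.uint8); _,lab=cv2.connectedComponents(m); l=lab[s[1],s[0]]; print(n,ims[n][s[1],s[0]],l and rect(cam(n),lab==l,.03),rect(cam(n),lab==l,0.0))
E
```

```text
[ 0.68774373 -0.0331352  -0.0983538   0.06509106] -5.635257854678616
[[-1.4, -2.1], [-0.8, -0.9], [-0.7, -1.0], [0.1, -1.2], [-1.0, -0.2], [0.4, -0.0], [0.3, -2.1], [-1.0, -0.7], [-0.2, -1.0], [-0.4, -1.8], [-1.7, 0.7], [-1.3, -0.6], [-2.1, -1.4], [-0.3, -0.5], [-0.3, -1.5], [-0.4, -1.3], [-1.4, -0.7], [-1.5, -0.3], [-0.8, -0.2], [-0.9, -1.2]]
scene (313, 312) (630, -104, 122, 30, np.float32(87.5)) 482
scene (355, 293) (643, 46, 118, 30, np.float32(86.0)) 443
side (282, 238) (640, 25, 73, 29, np.float32(85.8)) 277
side (310, 214) (627, -100, 114, 29, np.float32(86.9)) 322
scene [67 63 65] 0 (213, 172, 2490, 1736, np.float32(60.4))
side [59 58 61] 0 (979, -411, 3104, 2170, np.float32(34.6))
```

Clamp pose: fence face middle at (0.688, -0.033), yaw -5.6°, jaw at 0.065 m. That puts the tab at about (0.522, -0.017). I'll go above it with the fingers closing along the slide.

Emit:
apply_moves(delta_pos=[[0.41,0.59,0],[0.41,0.59,0],[0.41,0.59,0],[0.41,0.59,0],[0.41,0.59,0],[0.41,0.59,0],[0.41,0.59,0],[0.41,0.59,0]], dr=[[0,0,1],[0,0,1],[0,0,1],[0,0,1],[0,0,1],[0,0,1],[0,0,1],[0,0,1]], jaw=[0.5,0.5,0.5,0.5,0.5,0.5,0.5,0.5], force=30)

```text
time: 0.77
tool_pos: [0.3586, -0.2473, 0.2266]
tool_rot: [-3.141, -0.002, 0.88]
contact_force: [-0.0, 0.1, -1.2]
opening: 0.0472
grip_force: 0.0
```

Emit:
apply_moves(delta_pos=[[0.41,0.59,0],[0.41,0.59,0],[0.41,0.59,0],[0.41,0.59,0],[0.41,0.59,0],[0.41,0.59,0],[0.41,0.59,0],[0.41,0.59,0]], dr=[[0,0,1],[0,0,1],[0,0,1],[0,0,1],[0,0,1],[0,0,1],[0,0,1],[0,0,1]], jaw=[0.5,0.5,0.5,0.5,0.5,0.5,0.5,0.5])

```text
time: 1.43
tool_pos: [0.5227, -0.0116, 0.2262]
tool_rot: [3.141, -0.002, 1.38]
contact_force: [-1.9, 0.5, -0.4]
opening: 0.0461
grip_force: 0.0
```

Emit:
apply_moves(delta_pos=[[0,0,0],[0,0,0],[0,0,0],[0,0,0]], dr=[[0,0,0.2],[0,0,0.2],[0,0,0.2],[0,0,0.2]], jaw=[0.5,0.5,0.5,0.5])

```text
time: 1.77
tool_pos: [0.52, -0.0172, 0.2266]
tool_rot: [-3.141, 0.0, 1.472]
contact_force: [0.6, 0.3, 0.8]
opening: 0.0463
grip_force: 0.0
```

```bash
python3 - <<'E'
from h import *
s=telemetry.observe();print(s)
c=cam("wrist");im=eyes.read_camera("wrist")[:,:,::-1].copy();cv2.imwrite("pics/w0.png",im)
a=-.0984
for X,Y,Z in [(-.167,0,.095),(-.159,.02,.095),(-.159,-.02,.095),(-.087,-.145,.065),(-.087,.145,.065),(0,-.15,.065),(0,.15,.065)]:
    q=proj(c,[.6877+X*np.cos(a)-Y*np.sin(a),-.0331+X*np.sin(a)+Y*np.cos(a),Z])[0];print(q.round())
    if abs(q).max()<2000: cv2.circle(im,tuple(int(v) for v in q),4,(0,0,255),1)
cv2.imwrite("pics/w0m.png",im)
E
```

```text
{'time': 1.7667, 'qpos': array([-1.80340846e-01,  3.33569818e-01,  1.53691596e+00, -9.68928611e-05,
        1.27133400e+00, -8.10176747e-02]), 'qvel': array([-1.33230258e-03, -2.24209691e-03, -1.72650053e-03, -7.34165790e-05,
       -1.98729842e-04, -5.54106719e-03]), 'joint_efforts': array([ 3.00775208e-01, -4.24568868e+01, -2.43845612e+01,  8.86499416e-02,
        4.46162210e-02, -2.49479245e-02]), 'tool_pos': array([ 0.5199719 , -0.01717265,  0.22662278]), 'tool_rot': array([-3.14135878e+00,  7.38894517e-05,  1.47150176e+00]), 'contact_force': array([0.57511964, 0.30345577, 0.76503471]), 'torque': array([-0.03080819, -0.02093919, -0.03565873]), 'grip_force': 0.0, 'opening': 0.046329432701904906}
[322. 228.]
[331. 206.]
[331. 249.]
[395. 348.]
[415.  54.]
[473. 352.]
[518.  47.]
```

View pics/w0m.png

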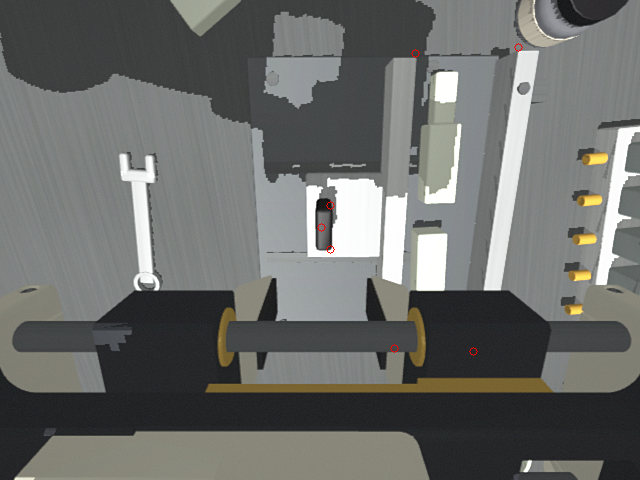

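The projected tab (322,228) lands on the black tab in the wrist view, so the clamp pose is right. I'll go down, grip it and pull the jaw open.

Emit:
apply_moves(delta_pos=[[0.005,0,-0.39],[0.005,0,-0.39],[0.005,0,-0.39],[0.005,0,-0.39],[0.005,0,-0.39],[0.005,0,-0.39],[0.005,0,-0.39]], dr=[[0,0,0],[0,0,0],[0,0,0],[0,0,0],[0,0,0],[0,0,0],[0,0,0]], jaw=[0.5,0.5,0.5,0.5,0.5,0,0])

```text
time: 2.4
tool_pos: [0.5235, -0.0171, 0.0726]
tool_rot: [3.139, 0.0, 1.474]
contact_force: [-0.7, 0.6, 0.3]
opening: 0.0369
grip_force: 0.0
```

Emit:
apply_moves(delta_pos=[[0,0,0],[0,0,0],[0,0,0],[0,0,0],[0,0,0],[0,0,0]], dr=[[0,0,0],[0,0,0],[0,0,0],[0,0,0],[0,0,0],[0,0,0]], jaw=[0,0,0,0,0,0])

```text
time: 2.9
tool_pos: [0.5228, -0.0167, 0.0723]
tool_rot: [3.139, 0.0, 1.475]
contact_force: [-1.7, -0.0, 8.1]
opening: 0.016
grip_force: 30.0
```

Emit:
apply_moves(delta_pos=[[-0.02,0.002,0],[-0.04,0.004,0],[-0.06,0.006,0],[-0.085,0.008,0],[-0.085,0.008,0],[-0.085,0.008,0],[-0.085,0.008,0],[-0.085,0.008,0]], dr=[[0,0,0],[0,0,0],[0,0,0],[0,0,0],[0,0,0],[0,0,0],[0,0,0],[0,0,0]], jaw=[0,0,0,0,0,0,0,0])

```text
time: 3.57
tool_pos: [0.4882, -0.0135, 0.0723]
tool_rot: [3.14, 0.0, 1.475]
contact_force: [-3.0, 0.1, 11.7]
opening: 0.0155
grip_force: 30.0
```

```bash
python3 - <<'E'
from h import *
s=telemetry.observe();print(s['qpos'],s['tool_pos'],s['tool_rot'],s['contact_force'])
cv2.imwrite("pics/s1.png",eyes.read_camera("scene")[:,:,::-1])
E
```

```text
[-1.84457935e-01  4.64694742e-01  1.82537931e+00 -3.84904569e-04
  8.49686144e-01 -8.84673697e-02] [ 0.48817941 -0.01345906  0.07226396] [3.13979298e+00 4.50322485e-04 1.47505921e+00] [-3.01569053  0.05092256 11.65009567]
```

The jaw is now open at about 0.099 m. Next I'll release it, rise and move over the first bar (grip point (0.630, -0.088)), then compute the tray pose.

Emit:
apply_moves(delta_pos=[[0,0,0],[0,0,0],[0,0,0],[0,0,0.1],[0,0,0.2],[0,0,0.3],[0,0,0.3],[0,0,0.3]], dr=[[0,0,0],[0,0,0],[0,0,0],[0,0,0],[0,0,0],[0,0,0],[0,0,0],[0,0,0]], jaw=[0.5,0.5,0.5,0.5,0.5,0.5,0.5,0.5], force=25)

```text
time: 4.28
tool_pos: [0.4893, -0.0135, 0.1927]
tool_rot: [3.137, 0.0, 1.475]
contact_force: [-0.4, 0.1, -0.6]
opening: 0.0457
grip_force: 0.0
```

Emit:
apply_moves(delta_pos=[[0.355,-0.185,0],[0.355,-0.185,0],[0.355,-0.185,0],[0.355,-0.185,0],[0.355,-0.185,0],[0.355,-0.185,0],[0.355,-0.185,0]], dr=[[0,0,0.07],[0,0,0.07],[0,0,0.07],[0,0,0.07],[0,0,0.07],[0,0,0.07],[0,0,0.07]], jaw=[0.54,0.54,0.54,0.54,0.54,0.54,0.54])

```text
time: 4.87
tool_pos: [0.6289, -0.0869, 0.1884]
tool_rot: [-3.137, -0.001, 1.51]
contact_force: [0.1, 0.2, 0.8]
opening: 0.0496
grip_force: 0.0
```

```bash
python3 - <<'E'
from h import *
print(telemetry.observe()['qpos'])
S=cam("scene")
print(back(S,[(126,318),(193,277),(229,331),(157,372)],.03)[:,:2].round(3).tolist())
im=eyes.read_camera("wrist")[:,:,::-1].copy(); c=cam("wrist")
for P in [(.630,-.0875,.055),(.641,.0325,.055)]:
    q=proj(c,P)[0]; print(q); cv2.circle(im,tuple(int(v) for v in np.clip(q,-999,999)),5,(0,0,255),1)
sc=cv2.imread("pics/scene0.png")[230:400,100:300]
cv2.imwrite("pics/w1.png",np.hstack([cv2.resize(im,(400,300)),cv2.resize(sc,(353,300),interpolation=cv2.INTER_CUBIC)]))
E
```

```text
[-2.58070577e-01  5.76838578e-01  1.24881398e+00  1.30571100e-04
  1.32037293e+00 -1.97001918e-01]
[[0.416, -0.491], [0.389, -0.302], [0.572, -0.284], [0.584, -0.472]]
[321.93623083 228.58618091]
[326.46151489  82.37790806]
```

View pics/w1.png

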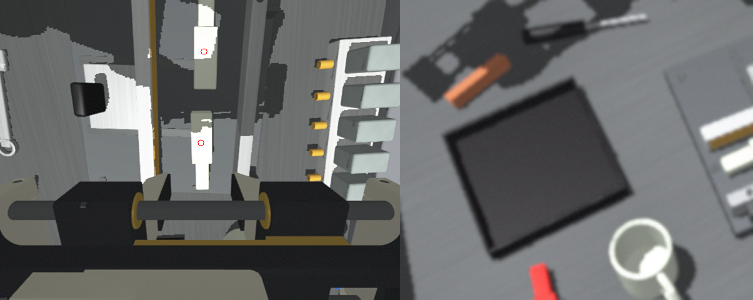

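The wrist view (left) shows both grip points on the bar bodies, at (201,143) and (204,51). The right crop shows the tray corners, which I'll recompute. Grasping the first bar now.

Emit:
apply_moves(delta_pos=[[0,0,-0.1],[0,0,-0.2],[0,0,-0.3],[0,0,-0.395],[0,0,-0.395],[0,0,-0.395],[0,0,-0.395],[0,0,-0.395]], dr=[[0,0,0],[0,0,0],[0,0,0],[0,0,0],[0,0,0],[0,0,0],[0,0,0],[0,0,0]], jaw=[0.54,0.54,0.54,0.54,0.54,0.54,0,0])

```text
time: 5.58
tool_pos: [0.6307, -0.0872, 0.0347]
tool_rot: [3.139, 0.0, 1.51]
contact_force: [-0.1, -0.5, 0.2]
opening: 0.0404
grip_force: 0.0
```

Emit:
apply_moves(delta_pos=[[0,0,0],[0,0,0],[0,0,0],[0,0,0.05],[0,0,0.15],[0,0,0.25],[0,0,0.35],[0,0,0.35]], dr=[[0,0,0],[0,0,0],[0,0,0],[0,0,0],[0,0,0],[0,0,0],[0,0,0],[0,0,0]], jaw=[0,0,0,0,0,0,0,0])

```text
time: 6.25
tool_pos: [0.6341, -0.0883, 0.1824]
tool_rot: [3.126, 0.003, 1.51]
contact_force: [2.0, -0.6, -0.0]
opening: 0.03
grip_force: 25.0
```

```bash
python3 - <<'E'
from h import *
S=cam("scene"); s=telemetry.observe(); print(s['opening'],s['grip_force'],s['tool_pos'])
p=back(S,[(124.2,306.3),(198.8,275),(231.2,337.4),(151.8,376)],.03)[:,:2]
print(p.round(3).tolist(),p.mean(0),[np.linalg.norm(p[i]-p[i-1]).round(3) for i in range(4)],np.degrees(np.arctan2(*(p[1]-p[0])[::-1])),np.degrees(np.arctan2(*(p[3]-p[0])[::-1])))
print(back(S,[(238,370),(183,408),(205,245)],.05).round(3))
E
```

```text
0.029987979036631918 24.962246417999268 [ 0.63413873 -0.08830657  0.18244347]
[[0.383, -0.484], [0.391, -0.287], [0.59, -0.286], [0.587, -0.486]] [ 0.48789892 -0.38576048] [np.float64(0.204), np.float64(0.197), np.float64(0.199), np.float64(0.2)] 87.60647609191366 -0.5754535251309228
[[ 0.68  -0.307  0.05 ]
 [ 0.699 -0.449  0.05 ]
 [ 0.327 -0.238  0.05 ]]
```

Bar gripped (opening 30 mm). The tray is centred at (0.488, -0.386) and nearly axis-aligned. The sides measure 200 mm, as they should. I'll lay the first bar at x≈0.448.

Emit:
apply_moves(delta_pos=[[-0.465,-0.708,0],[-0.465,-0.708,0],[-0.465,-0.708,0],[-0.465,-0.708,0],[-0.465,-0.708,0],[-0.465,-0.708,0],[-0.465,-0.708,0],[-0.465,-0.708,0]], dr=[[0,0,0],[0,0,0],[0,0,0],[0,0,0],[0,0,0],[0,0,0],[0,0,0],[0,0,0]], jaw=[0,0,0,0,0,0,0,0])

```text
time: 6.92
tool_pos: [0.4458, -0.3673, 0.1729]
tool_rot: [3.141, 0.0, 1.51]
contact_force: [1.0, -0.2, -0.8]
opening: 0.0298
grip_force: 25.0
```

Emit:
apply_moves(delta_pos=[[0,-0.01,0],[0,-0.01,0],[0,-0.01,0],[0,-0.01,0]], dr=[[0,0,0.1],[0,0,0.1],[0,0,0.1],[0,0,0.1]], jaw=[0,0,0,0])

```text
time: 7.25
tool_pos: [0.4477, -0.3689, 0.1727]
tool_rot: [3.141, -0.001, 1.56]
contact_force: [0.5, -0.1, -2.1]
opening: 0.0297
grip_force: 25.0
```

Emit:
apply_moves(delta_pos=[[0,0,-0.1],[0,0,-0.2],[0,0,-0.29],[0,0,-0.35],[0,0,-0.385],[0,0,-0.392],[0,0,-0.392],[0,0,-0.392]], dr=[[0,0,0],[0,0,0],[0,0,0],[0,0,0],[0,0,0],[0,0,0],[0,0,0],[0,0,0]], jaw=[0,0,0,0,0,0,0,0])

```text
time: 7.92
tool_pos: [0.4482, -0.3693, 0.0164]
tool_rot: [3.141, 0.0, 1.561]
contact_force: [0.3, -0.6, -0.7]
opening: 0.0301
grip_force: 25.0
```

Emit:
apply_moves(delta_pos=[[0,0,0],[0,0,0],[0,0,0],[0,0,0.1],[0,0,0.2],[0,0,0.3],[0,0,0.4],[0,0,0.4]], dr=[[0,0,0],[0,0,0],[0,0,0],[0,0,0],[0,0,0],[0,0,0],[0,0,0],[0,0,0]], jaw=[0.54,0.54,0.54,0.54,0.54,0.54,0.54,0.54])

```text
time: 8.58
tool_pos: [0.4501, -0.373, 0.1852]
tool_rot: [3.131, 0.011, 1.56]
contact_force: [1.0, -1.6, 1.0]
opening: 0.0497
grip_force: 0.0
```

```bash
python3 - <<'E'
from h import *
print(telemetry.observe()['tool_pos'])
im=eyes.read_camera("scene")[:,:,::-1]; cv2.imwrite("pics/s2.png",im)
_,lab=cv2.connectedComponents((im.min(2)>215).astype(np.uint8)); S=cam("scene")
for l in range(1,lab.max()+1):
    m=lab==l
    if m.sum()>120: print(m.sum(),np.argwhere(m).mean(0)[::-1].round(),rect(S,m,.055),rect(S,m,.024))
E
```

```text
[ 0.45009936 -0.37296664  0.18522568]
212 [159.  25.] (-612, -14, 237, 21, np.float32(150.9)) (-658, -5, 243, 22, np.float32(150.9))
803 [543. 133.] (403, 814, 869, 17, np.float32(179.9)) (384, 845, 892, 17, np.float32(179.9))
1117 [542. 141.] (411, 786, 887, 17, np.float32(180.0)) (391, 816, 911, 17, np.float32(180.0))
131 [254.  86.] (-159, 140, 73, 30, np.float32(38.1)) (-193, 153, 75, 30, np.float32(38.1))
1432 [499. 154.] (465, 646, 171, 118, np.float32(101.5)) (448, 672, 175, 121, np.float32(101.5))
585 [372. 204.] (431, 216, 108, 53, np.float32(119.6)) (412, 231, 111, 55, np.float32(119.6))
611 [438. 210.] (538, 363, 108, 53, np.float32(137.4)) (522, 382, 111, 54, np.float32(137.4))
705 [421. 249.] (620, 248, 108, 53, np.float32(135.7)) (606, 264, 111, 55, np.float32(135.7))
1162 [316. 271.] (524, -16, 292, 78, np.float32(84.6)) (508, -7, 300, 80, np.float32(84.6))
447 [358. 291.] (644, 46, 118, 30, np.float32(85.7)) (631, 57, 121, 31, np.float32(85.7))
358 [168. 311.] (460, -395, 97, 30, np.float32(89.2)) (442, -396, 100, 30, np.float32(89.2))
389 [341. 321.] (693, -33, 225, 12, np.float32(84.8)) (681, -25, 231, 12, np.float32(84.8))
432 [241. 376.] (696, -319, 112, 76, np.float32(158.0)) (684, -318, 115, 78, np.float32(158.0))
806 [351. 403.] (867, -101, 204, 68, np.float32(90.0)) (859, -94, 209, 70, np.float32(90.0))
290 [  4. 462.] (619, -816, 91, 16, np.float32(0.0)) (605, -828, 94, 16, np.float32(0.0))
281 [ 18. 463.] (636, -791, 84, 15, np.float32(179.9)) (623, -802, 87, 15, np.float32(179.9))
809 [293. 465.] (925, -290, 170, 30, np.float32(88.9)) (919, -288, 175, 31, np.float32(88.9))
```

Bar 1 lies in the tray at about (0.445, -0.39). Going to bar 2.

Emit:
apply_moves(delta_pos=[[0.4875,1.0,0],[0.4875,1.0,0],[0.4875,1.0,0],[0.4875,1.0,0],[0.4875,1.0,0],[0.4875,1.0,0],[0.4875,1.0,0],[0.4875,1.0,0]], dr=[[0,0,-0.12],[0,0,-0.12],[0,0,-0.12],[0,0,-0.12],[0,0,-0.12],[0,0,-0.12],[0,0,-0.12],[0,0,-0.12]], jaw=[0.54,0.54,0.54,0.54,0.54,0.54,0.54,0.54])

```text
time: 9.3
tool_pos: [0.5934, -0.0683, 0.1751]
tool_rot: [-3.14, -0.0, 1.5]
contact_force: [1.4, -0.2, 0.3]
opening: 0.0499
grip_force: 0.0
```

Emit:
apply_moves(delta_pos=[[0.14,0.3,0],[0.14,0.3,0],[0.14,0.3,0],[0.14,0.3,0],[0.14,0.3,0],[0.14,0.3,0]], dr=[[0,0,0],[0,0,0],[0,0,0],[0,0,0],[0,0,0],[0,0,0]], jaw=[0.54,0.54,0.54,0.54,0.54,0.54])

```text
time: 9.8
tool_pos: [0.6487, 0.0495, 0.1748]
tool_rot: [-3.14, 0.001, 1.501]
contact_force: [-0.4, -0.4, 0.1]
opening: 0.0494
grip_force: 0.0
```

Emit:
apply_moves(delta_pos=[[-0.014,-0.042,0],[-0.014,-0.042,-0.1],[-0.014,-0.042,-0.2],[-0.014,-0.042,-0.3],[-0.014,-0.042,-0.362],[-0.014,-0.042,-0.362],[-0.014,-0.042,-0.362],[-0.014,-0.042,-0.362]], dr=[[0,0,0],[0,0,0],[0,0,0],[0,0,0],[0,0,0],[0,0,0],[0,0,0],[0,0,0]], jaw=[0.54,0.54,0.54,0.54,0.54,0.54,0.54,0])

```text
time: 10.47
tool_pos: [0.6435, 0.031, 0.0316]
tool_rot: [3.141, 0.0, 1.498]
contact_force: [-0.5, -0.6, 0.9]
opening: 0.0463
grip_force: 0.0
```

Emit:
apply_moves(delta_pos=[[0,0,0],[0,0,0],[0,0,0],[0,0,0],[0,0,0.1],[0,0,0.2],[0,0,0.3],[0,0,0.36]], dr=[[0,0,0],[0,0,0],[0,0,0],[0,0,0],[0,0,0],[0,0,0],[0,0,0],[0,0,0]], jaw=[0,0,0,0,0,0,0,0])

```text
time: 11.13
tool_pos: [0.645, 0.033, 0.1799]
tool_rot: [3.136, -0.0, 1.5]
contact_force: [0.8, 0.0, -0.3]
opening: 0.0295
grip_force: 25.0
```

Emit:
apply_moves(delta_pos=[[0,0,0],[0,0,0]], dr=[[0,0,0],[0,0,0]], jaw=[0,0])

```text
time: 11.3
tool_pos: [0.6443, 0.033, 0.1766]
tool_rot: [3.138, -0.0, 1.5]
contact_force: [-0.9, 0.6, -0.9]
opening: 0.0301
grip_force: 25.0
```

Emit:
apply_moves(delta_pos=[[-0.14,-0.542,0],[-0.14,-0.542,0],[-0.14,-0.542,0],[-0.14,-0.542,0],[-0.14,-0.542,0],[-0.14,-0.542,0],[-0.14,-0.542,0]], dr=[[0,0,0.12],[0,0,0.12],[0,0,0.12],[0,0,0.12],[0,0,0.12],[0,0,0.12],[0,0,0.12]], jaw=[0,0,0,0,0,0,0])

```text
time: 11.88
tool_pos: [0.5854, -0.1878, 0.1725]
tool_rot: [-3.137, -0.001, 1.555]
contact_force: [-0.3, 0.2, -1.2]
opening: 0.0298
grip_force: 25.0
```

Emit:
apply_moves(delta_pos=[[-0.14,-0.542,0],[-0.14,-0.542,0],[-0.14,-0.542,0],[-0.14,-0.542,0],[-0.14,-0.542,0],[-0.14,-0.542,0],[-0.14,-0.542,0],[-0.14,-0.542,0]], dr=[[0,0,0],[0,0,0],[0,0,0],[0,0,0],[0,0,0],[0,0,0],[0,0,0],[0,0,0]], jaw=[0,0,0,0,0,0,0,0])

```text
time: 12.55
tool_pos: [0.5314, -0.3999, 0.1731]
tool_rot: [-3.14, -0.003, 1.559]
contact_force: [-0.3, 0.3, -1.4]
opening: 0.03
grip_force: 25.0
```

```bash
python3 - <<'E'
from h import *
s=telemetry.observe();print(s['tool_pos'],s['opening'])
cv2.imwrite("pics/w3.png",eyes.read_camera("wrist")[:,:,::-1])
E
```

```text
[ 0.53139537 -0.399887    0.17309921] 0.030009030460312364
```

View pics/w3.png

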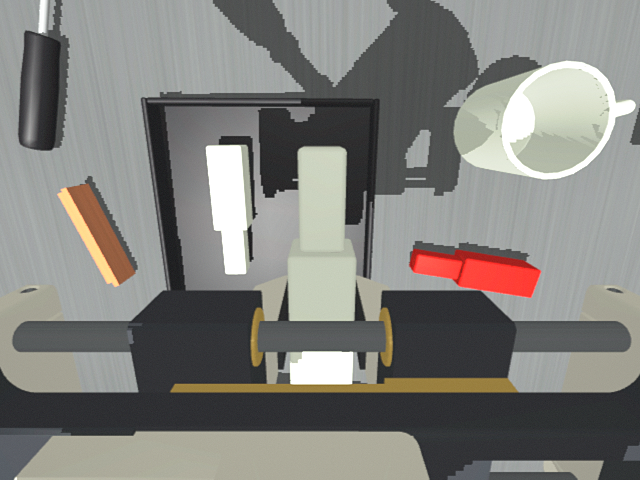

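The wrist view shows bar 1 inside the tray at (230,205), and bar 2 in the grip, clear of bar 1 and of the right wall (x≈372). Lowering it.

Emit:
apply_moves(delta_pos=[[0,0,-0.1],[0,0,-0.2],[0,0,-0.29],[0,0,-0.35],[0,0,-0.385],[0,0,-0.392],[0,0,-0.392],[0,0,-0.392]], dr=[[0,0,0],[0,0,0],[0,0,0],[0,0,0],[0,0,0],[0,0,0],[0,0,0],[0,0,0]], jaw=[0,0,0,0,0,0,0,0])

```text
time: 13.27
tool_pos: [0.5329, -0.3999, 0.0195]
tool_rot: [3.14, 0.001, 1.561]
contact_force: [-0.2, -0.5, -0.3]
opening: 0.0296
grip_force: 25.0
```

Emit:
apply_moves(delta_pos=[[0,0,0],[0,0,0],[0,0,0],[0,0,0.1],[0,0,0.2],[0,0,0.3],[0,0,0.4],[0,0,0.5]], dr=[[0,0,0],[0,0,0],[0,0,0],[0,0,0],[0,0,0],[0,0,0],[0,0,0],[0,0,0]], jaw=[0.5,0.5,0.5,0.5,0.5,0.5,0.5,0.5])

```text
time: 13.93
tool_pos: [0.5314, -0.4007, 0.2214]
tool_rot: [3.14, 0.001, 1.56]
contact_force: [0.7, -0.1, 0.8]
opening: 0.0462
grip_force: 0.0
```

```bash
python3 - <<'E'
from h import *
s=telemetry.observe();print(s['tool_pos'],s['qpos'])
im=eyes.read_camera("scene")[:,:,::-1]; cv2.imwrite("pics/s3.png",im)
_,lab=cv2.connectedComponents((im.min(2)>205).astype(np.uint8)); S=cam("scene")
for l in range(1,lab.max()+1):
    m=lab==l; p=np.argwhere(m).mean(0)[::-1]
    if m.sum()>120 and 120<p[0]<450 and 190<p[1]<350: print(m.sum(),p.round(),rect(S,m,.035),rect(S,m,.024))
E
```

```text
[ 0.53142875 -0.40066286  0.22135397] [-7.61107529e-01  6.12257650e-01  1.09502069e+00  9.54483752e-05
  1.43282121e+00 -7.49863073e-01]
618 [372. 204.] (419, 226, 111, 55, np.float32(119.6)) (413, 231, 112, 56, np.float32(119.6))
629 [438. 210.] (528, 375, 111, 55, np.float32(136.6)) (523, 382, 112, 55, np.float32(136.6))
723 [421. 249.] (611, 258, 111, 55, np.float32(135.7)) (607, 264, 112, 55, np.float32(135.7))
1168 [319. 269.] (514, 4, 269, 82, np.float32(84.7)) (509, 7, 271, 83, np.float32(84.7))
175 [185. 302.] (449, -346, 39, 31, np.float32(90.3)) (443, -346, 39, 31, np.float32(90.3))
494 [342. 320.] (685, -27, 233, 14, np.float32(84.7)) (681, -24, 235, 15, np.float32(84.7))
377 [174. 341.] (534, -408, 76, 31, np.float32(88.2)) (529, -408, 77, 31, np.float32(88.2))
```

Both bars are in the tray: the script sees them at (0.449, ...) and (0.534, ...). Standing the plates up needs the tool to tilt forward, so I'll identify the arm's kinematics with a tilt test in free air.

Emit:
apply_moves(delta_pos=[[-0.2,0.8,0.35],[-0.2,0.8,0.35],[-0.2,0.8,0.35],[-0.2,0.8,0.35],[-0.2,0.8,0.35],[-0.2,0.8,0.35],[-0.2,0.8,0.35],[-0.2,0.8,0.35]], dr=[[0,0,0],[0,0,0],[0,0,0],[0,0,0],[0,0,0],[0,0,0],[0,0,0],[0,0,0]], jaw=[0.9,0.9,0.9,0.9,0.9,0.9,0.9,0.9])

```text
time: 14.65
tool_pos: [0.4563, -0.1015, 0.3499]
tool_rot: [3.14, 0.0, 1.559]
contact_force: [1.3, 0.1, -0.2]
opening: 0.0823
grip_force: 0.0
```

Emit:
apply_moves(delta_pos=[[0,0.05,0.05],[0,0.05,0.05],[0,0.05,0.05],[0,0.05,0.05],[0,0.05,0.05],[0,0.05,0.05]], dr=[[0.8,0,0],[0.8,0,0],[0.8,0,0],[0.8,0,0],[0.8,0,0],[0.8,0,0]], jaw=[0.9,0.9,0.9,0.9,0.9,0.9])

```text
time: 15.15
tool_pos: [0.4571, -0.0836, 0.3684]
tool_rot: [-3.137, -0.398, 1.557]
contact_force: [0.4, -0.1, -0.1]
opening: 0.0828
grip_force: 0.0
```

```bash
python3 - <<'E'
from h import *
s=telemetry.observe();print(s['tool_pos'].tolist(),s['tool_rot'].tolist(),s['qpos'].tolist())
E
```

```text
[0.45713179378581664, -0.08358713462932413, 0.3684325119671079] [-3.136570227887535, -0.39772424557637054, 1.5571942018110323] [-0.5777818521524941, 0.23355875298162404, 1.3561599336176826, 0.3372413649305584, 1.7659007909673763, -0.5350678465987505]
```

Emit:
apply_moves(delta_pos=[[0,0,0],[0,0,0],[0,0,0],[0,0,0],[0,0,0],[0,0,0]], dr=[[0,-0.8,0],[0,-0.8,0],[0,-0.8,0],[0,-0.8,0],[0,-0.8,0],[0,-0.8,0]], jaw=[0.9,0.9,0.9,0.9,0.9,0.9])

```text
time: 15.65
tool_pos: [0.457, -0.0826, 0.3693]
tool_rot: [2.715, -0.369, 1.723]
contact_force: [0.7, -0.6, -0.2]
opening: 0.0829
grip_force: 0.0
```

```bash
python3 - <<'E'
from h import *
s=telemetry.observe();print(s['tool_pos'].tolist(),s['tool_rot'].tolist(),s['qpos'].tolist())
E
```

```text
[0.4570174731159368, -0.08261966328578291, 0.369316828504984] [2.715452947294812, -0.36911392240686736, 1.7233097740715044] [-0.7328541416188648, 0.040991560848457495, 1.6434073924088473, 0.559557593751921, 1.4670564647610485, -0.8669365003376884]
```

```bash
cat > kin.py <<'E'
import numpy as np
from scipy.spatial.transform import Rotation as R
from scipy.optimize import least_squares
D=[([.19212,-.48813,.22604],[-3.14007,-.0002,.37484],[-1.34198,.342698,1.525053,0,1.275377,-.14602]),
([.51997,-.01717,.22662],[-3.14136,0,1.4715],[-.18034,.33357,1.53692,-.0001,1.27133,-.08102]),
([.48818,-.01346,.07226],[3.13979,.00045,1.47506],[-.184458,.464695,1.825379,-.000385,.849686,-.088467]),
([.53143,-.40066,.22135],[3.14,.001,1.56],[-.761107,.612258,1.095021,0,1.432821,-.749863]),
([.45713,-.08359,.36843],[-3.13657,-.397724,1.557194],[-.577782,.233559,1.35616,.337241,1.765901,-.535068]),
([.457017,-.08262,.369317],[2.715453,-.369114,1.72331],[-.732854,.040992,1.643407,.559558,1.467056,-.866937])]
E=lambda s,*a:R.from_euler(s,a).as_matrix()
def fk(p,q):
    d1,a1,a2,a3,e,off,L,w=p
    R1=E('z',q[0]); R2=R1@E('y',q[1]); R3=R2@E('y',q[2]); R4=R3@E('z',q[3]); R5=R4@E('y',q[4])
    x=np.array([0,0,d1])+R1@[a1,off,0]+R2@[0,0,a2]+R3@[e,0,a3]+R4@[0,w,0]+R5@[0,0,L]
    return x,R5@E('z',q[5])@E('z',np.pi/2)
P0=[.35,.04,.35,.37,0,.077,.35,0]
f=lambda p:np.concatenate([fk(p,q)[0]-x for x,r,q in D]+[[.003*v for v in (p[4],p[7],p[1])]])
sol=least_squares(f,P0); P=sol.x
def ik(x,Rt,q0):
    def g(q):
        a,b=fk(P,q); return np.r_[(a-x)*5,R.from_matrix(b@Rt.T).as_rotvec()]
    return least_squares(g,q0,x_scale=1.0).x
LO=np.array([-2.53,-.77,.04,-1,.28,-3.11]);HI=np.array([2.53,2.02,2.7,4.14,2.66,3.11])
if __name__=="__main__":
    print(P.round(4),abs(f(P)).max())
    for x,r,q in D: print(R.from_matrix(fk(P,q)[1].T@R.from_euler('xyz',r).as_matrix()).magnitude().round(4),end=' ')
E
python3 kin.py
```

```text
Traceback (most recent call last):
  File "kin.py", line 18, in <module>
    sol=least_squares(f,P0); P=sol.x
  File "kin.py", line 17, in <lambda>
    f=lambda p:np.concatenate([fk(p,q)[0]-x for x,r,q in D]+[[.003*v for v in (p[4],p[7],p[1])]])
               ~~~~~~~~~~~~~~^^^^^^^^^^^^^^^^^^^^^^^^^^^^^^^^^^^^^^^^^^^^^^^^^^^^^^^^^^^^^^^^^^^^
ValueError: all the input arrays must have same number of dimensions, but the array at index 0 has 2 dimension(s) and the array at index 6 has 1 dimension(s)
```

```bash
sed -i "s/E=lambda s,\*a:.*/E=lambda s,a:R.from_euler(s,float(a)).as_matrix()/" kin.py; python3 kin.py
```

```text
[ 0.2229 -0.      0.5062  0.3796  0.0465  0.0764  0.3181  0.    ] 0.00013948542916340637Traceback (most recent call last):
  File "kin.py", line 26, in <module>
    for x,r,q in D: print(R.from_matrix(fk(P,q)[1].T@R.from_euler('xyz',r).as_matrix()).magnitude().round(4),end=' ')
                          ^^^^^^^^^^^^^^^^^^^^^^^^^^^^^^^^^^^^^^^^^^^^^^^^^^^^^^^^^^^^^^^^^^^^^^^^^^^^^^^
AttributeError: 'float' object has no attribute 'round'
```

```bash
sed -i '/for x,r,q in D: print/d' kin.py; cat >> kin.py <<'E'
def ori(delta,th,flip=0):
    M=E('z',np.radians(delta))@E('y',-np.radians(th))@E('x',np.pi)
    return M@E('z',np.pi) if flip else M
def clampw(X,Y,Z,a=-.0984): return np.array([.6877+X*np.cos(a)-Y*np.sin(a),-.0331+X*np.sin(a)+Y*np.cos(a),Z])
def allik(x,Rt):
    out=[]
    for q4 in (-.5,.3,1.5,3.1,3.8):
        for q6 in (-2,0,2):
            q=ik(x,Rt,[np.arctan2(x[1],x[0])-.12,.5,1.3,q4,1,q6]); q[3:]=(q[3:]+np.pi)%(2*np.pi)-np.pi
            if q[3]<-1: q[3]+=2*np.pi
            a,b=fk(P,q)
            if np.abs(a-x).max()<1e-3 and np.abs(b-Rt).max()<1e-3 and (q>LO).all() and (q<HI).all() and not any(np.allclose(q,o,atol=.01) for o in out): out.append(q)
    return out
E
cat > t.py <<'E'
from kin import *
print("place")
for flip in (0,1):
  for th in (30,45,55,65,75):
    for Y in (-.09,.09):
        Rt=ori(-5.6,th,flip); g=clampw(-.012-.0125,Y,.105); x=g+.019*Rt[:,2]
        for q in allik(x,Rt): print(flip,th,Y,q.round(2))
print("pick")
for n,(cx,cy,ps) in {'P1':(.4115,.231,-60),'P2':(.521,.382,-43),'P3':(.605,.264,-44)}.items():
  for dl in (ps,ps+180):
    for flip in (0,1):
      for a in (25,45):
        Rt=ori(dl,-a,flip); d=np.array([np.cos(np.radians(dl)),np.sin(np.radians(dl)),0])
        x=np.array([cx,cy,.0245])+.025*d+.019*Rt[:,2]
        for q in allik(x,Rt): print(n,dl,flip,a,q.round(2))
E
python3 t.py
```

```text
place
0 30 -0.09 [-0.35  0.55  1.77  0.39  0.34  0.98]
0 30 0.09 [-0.01  0.56  1.73 -0.14  0.33  1.79]
0 55 -0.09 [-0.41  0.61  2.08  2.63  0.54 -1.3 ]
0 55 0.09 [ 0.01  0.62  2.04  3.34  0.48 -1.68]
0 65 -0.09 [-0.43  0.7   2.16  2.74  0.87 -1.45]
0 65 0.09 [ 0.02  0.71  2.11  3.29  0.82 -1.62]
0 75 -0.09 [-0.45  0.83  2.2   2.78  1.2  -1.53]
0 75 0.09 [ 0.03  0.83  2.15  3.27  1.15 -1.59]
1 30 -0.09 [-0.35  0.55  1.77  0.39  0.34 -2.16]
1 30 0.09 [-0.01  0.56  1.73 -0.14  0.33 -1.35]
1 55 -0.09 [-0.41  0.61  2.08  2.63  0.54  1.84]
1 55 0.09 [0.01 0.62 2.04 3.34 0.48 1.46]
1 65 -0.09 [-0.43  0.7   2.16  2.74  0.87  1.69]
1 65 0.09 [0.02 0.71 2.11 3.29 0.82 1.52]
1 75 -0.09 [-0.45  0.83  2.2   2.78  1.2   1.61]
1 75 0.09 [0.03 0.83 2.15 3.27 1.15 1.55]
pick
P1 -60 0 25 [0.05 0.64 1.86 0.5  0.91 2.3 ]
P1 -60 0 45 [-0.1   0.79  1.78  0.67  1.19  2.07]
P1 -60 1 25 [ 0.05  0.64  1.86  0.5   0.91 -0.84]
P1 -60 1 45 [-0.1   0.79  1.78  0.67  1.19 -1.08]
P1 120 0 25 [ 0.67  0.64  1.87 -0.62  0.8   0.62]
P1 120 0 45 [ 0.83  0.78  1.8  -0.88  1.07  0.95]
P1 120 1 25 [ 0.67  0.64  1.87 -0.62  0.8  -2.52]
P1 120 1 45 [ 0.83  0.78  1.8  -0.88  1.07 -2.19]
P2 -43 0 25 [0.3  0.89 1.26 0.4  1.25 2.45]
P2 -43 0 45 [0.2  1.03 1.13 0.62 1.52 2.32]
P2 -43 1 25 [ 0.3   0.89  1.26  0.4   1.25 -0.69]
P2 -43 1 45 [ 0.2   1.03  1.13  0.62  1.52 -0.82]
P2 137 0 25 [ 0.75  0.81  1.45 -0.55  0.93  0.27]
P2 137 0 45 [ 0.88  0.91  1.43 -0.92  1.09  0.63]
P2 137 1 25 [ 0.75  0.81  1.45 -0.55  0.93 -2.87]
P2 137 1 45 [ 0.88  0.91  1.43 -0.92  1.09 -2.51]
P3 -44 0 25 [0.11 0.96 1.1  0.34 1.38 2.34]
P3 -44 0 45 [0.03 1.12 0.9  0.54 1.71 2.28]
P3 -44 1 25 [ 0.11  0.96  1.1   0.34  1.38 -0.8 ]
P3 -44 1 45 [ 0.03  1.12  0.9   0.54  1.71 -0.86]
P3 136 0 25 [ 0.52  0.79  1.5  -0.59  0.81  0.12]
P3 136 1 25 [ 0.52  0.79  1.5  -0.59  0.81 -3.02]
```

The kinematics fit is within 0.15 mm. Placing works with the tool tilted 65° forward (wrist flipped, q4≈π), and picking with it tilted 25° back. I'll plan joint-space paths and print them as chunks in move units.

```bash
cat > plan.py <<'E'
from kin import *
from cell import telemetry
TH=65
def pick(cx,cy,dl,up=0,a=90-TH,off=.025,h=.0245):
    Rt=ori(dl,-a); d=np.array([np.cos(np.radians(dl)),np.sin(np.radians(dl)),0])
    return np.array([cx,cy,h+up])+off*d+.019*Rt[:,2],Rt
def place(X,Y,up=0,off=.025,h=.0245):   # X,Y plate centre in clamp frame
    Rt=ori(-5.635,TH); return clampw(X-(h-.012),Y,.080+off+up)+.019*Rt[:,2],Rt
def best(x,Rt,qr,pref=None):
    c=allik(x,Rt); assert c,("no ik",x); return min(c,key=lambda q:np.abs(q-qr).sum() if pref is None else abs(q[3]-pref)+.1*np.abs(q-qr).sum())
def calls(qs):
    """joint-linear path through qs, printed as one (shift,turn) target per call"""
    x0,R0=fk(P,qs[0]); n=0
    for a,b in zip(qs[:-1],qs[1:]):
        x1,R1=x0,R0; last=None; t=0
        ts=np.linspace(0,1,101)[1:]; i=0
        while i<len(ts):
            k=i
            while k<len(ts):
                x,Rm=fk(P,a+(b-a)*ts[k]); dv=(x-x1)/.4; rv=R.from_matrix(Rm@R1.T).as_rotvec()/.5
                if max(abs(dv).max(),abs(rv).max()*1.05,np.linalg.norm(x-x1)/.27,np.abs(b-a)[3:].max()*(ts[k]-(ts[i-1] if i else 0))/1.0)>1: break
                last=(x,Rm,dv,rv); k+=1
            x1,R1=last[0],last[1]; i=k; n+=1
            print(n,last[2].round(3).tolist(),last[3].round(3).tolist(),'tcp',last[0].round(3).tolist())
        x0,R0=x1,R1
E
python3 - <<'E'
from plan import *
from h import cam,back
S=cam("scene"); print("jar",back(S,[(425,303)],.075).round(3),back(S,[(423,318)],0).round(3))
s=telemetry.observe(); q0=s['qpos']
x,Rt=pick(.4115,.231,-60,up=.15); qa=best(x,Rt,q0,.5); print(qa.round(2))
calls([q0,qa])
x,Rt=pick(.4115,.231,-60); qb=best(x,Rt,qa); print(x.round(4),qb.round(2))
qc=best(*place(-.015,-.09,up=.12),qb,2.8); print(qc.round(2)); calls([qa,qc])
E
```

```text
jar [[0.759 0.155 0.075]] [[0.767 0.159 0.   ]]
[0.05 0.4  1.74 0.41 1.24 2.48]
1 [0.039, 0.148, -0.109] [0.433, 0.704, -0.926] tcp [0.473, -0.024, 0.326]
2 [0.01, 0.16, -0.111] [0.241, 0.753, -0.939] tcp [0.477, 0.04, 0.281]
3 [-0.022, 0.164, -0.112] [0.044, 0.757, -0.948] tcp [0.468, 0.106, 0.236]
4 [-0.052, 0.153, -0.107] [-0.138, 0.685, -0.907] tcp [0.447, 0.167, 0.193]
5 [-0.067, 0.122, -0.09] [-0.247, 0.528, -0.77] tcp [0.42, 0.216, 0.157]
[0.42   0.2163 0.0073] [0.05 0.64 1.86 0.5  0.91 2.3 ]
[-0.44  0.41  2.11  2.55  0.57 -1.21]
1 [0.176, 0.122, 0.076] [0.768, -0.901, 0.467] tcp [0.49, 0.265, 0.188]
2 [0.195, -0.035, 0.085] [0.196, -0.936, 0.066] tcp [0.568, 0.251, 0.222]
3 [0.192, -0.177, 0.068] [-0.245, -0.912, -0.187] tcp [0.645, 0.18, 0.249]
4 [0.125, -0.414, 0.002] [-0.921, -0.711, -0.485] tcp [0.695, 0.015, 0.25]
5 [-0.066, -0.341, -0.081] [-0.837, 0.048, -0.378] tcp [0.669, -0.122, 0.217]
```

Emit:
apply_moves(delta_pos=[[0.039,0.148,-0.109],[0.039,0.148,-0.109],[0.039,0.148,-0.109],[0.039,0.148,-0.109],[0.039,0.148,-0.109],[0.039,0.148,-0.109]], dr=[[0.433,0.704,-0.926],[0.433,0.704,-0.926],[0.433,0.704,-0.926],[0.433,0.704,-0.926],[0.433,0.704,-0.926],[0.433,0.704,-0.926]], jaw=[0.9,0.9,0.9,0.9,0.9,0.9])

```text
time: 16.15
tool_pos: [0.474, -0.0236, 0.3249]
tool_rot: [3.141, -0.523, 1.065]
contact_force: [-0.1, 0.9, 0.2]
opening: 0.0825
grip_force: 0.0
```

Emit:
apply_moves(delta_pos=[[0.01,0.16,-0.111],[0.01,0.16,-0.111],[0.01,0.16,-0.111],[0.01,0.16,-0.111],[0.01,0.16,-0.111],[0.01,0.16,-0.111]], dr=[[0.241,0.753,-0.939],[0.241,0.753,-0.939],[0.241,0.753,-0.939],[0.241,0.753,-0.939],[0.241,0.753,-0.939],[0.241,0.753,-0.939]], jaw=[0.9,0.9,0.9,0.9,0.9,0.9])

```text
time: 16.65
tool_pos: [0.4777, 0.0404, 0.2805]
tool_rot: [-2.771, -0.33, 0.436]
contact_force: [-0.3, -0.6, -0.3]
opening: 0.0824
grip_force: 0.0
```

Emit:
apply_moves(delta_pos=[[-0.022,0.164,-0.112],[-0.022,0.164,-0.112],[-0.022,0.164,-0.112],[-0.022,0.164,-0.112],[-0.022,0.164,-0.112],[-0.022,0.164,-0.112]], dr=[[0.044,0.757,-0.948],[0.044,0.757,-0.948],[0.044,0.757,-0.948],[0.044,0.757,-0.948],[0.044,0.757,-0.948],[0.044,0.757,-0.948]], jaw=[0.9,0.9,0.9,0.9,0.9,0.9])

```text
time: 17.15
tool_pos: [0.4687, 0.1059, 0.2357]
tool_rot: [-2.679, 0.033, -0.057]
contact_force: [0.1, -0.6, -0.3]
opening: 0.0826
grip_force: 0.0
```

Emit:
apply_moves(delta_pos=[[-0.052,0.153,-0.107],[-0.052,0.153,-0.107],[-0.052,0.153,-0.107],[-0.052,0.153,-0.107],[-0.052,0.153,-0.107],[-0.052,0.153,-0.107]], dr=[[-0.138,0.685,-0.907],[-0.138,0.685,-0.907],[-0.138,0.685,-0.907],[-0.138,0.685,-0.907],[-0.138,0.685,-0.907],[-0.138,0.685,-0.907]], jaw=[0.9,0.9,0.9,0.9,0.9,0.9])

```text
time: 17.65
tool_pos: [0.4478, 0.1671, 0.1929]
tool_rot: [-2.846, 0.336, -0.544]
contact_force: [-0.4, 0.9, 0.1]
opening: 0.0826
grip_force: 0.0
```

Emit:
apply_moves(delta_pos=[[-0.067,0.122,-0.09],[-0.067,0.122,-0.09],[-0.067,0.122,-0.09],[-0.067,0.122,-0.09],[-0.067,0.122,-0.09],[-0.067,0.122,-0.09]], dr=[[-0.247,0.528,-0.77],[-0.247,0.528,-0.77],[-0.247,0.528,-0.77],[-0.247,0.528,-0.77],[-0.247,0.528,-0.77],[-0.247,0.528,-0.77]], jaw=[0.9,0.9,0.9,0.9,0.9,0.9])

```text
time: 18.15
tool_pos: [0.4207, 0.2157, 0.157]
tool_rot: [-3.137, 0.433, -1.04]
contact_force: [0.6, -0.4, 0.3]
opening: 0.0825
grip_force: 0.0
```

```bash
cat >> plan.py <<'E'
def corr(x,Rt):
    s=telemetry.observe(); Rc=R.from_euler('xyz',s['tool_rot']).as_matrix()
    print('q',s['qpos'].round(2),'d',((x-s['tool_pos'])/.4).round(3).tolist(),'r',(R.from_matrix(Rt@Rc.T).as_rotvec()/.5).round(3).tolist(),'open',round(s['opening'],4),'F',s['contact_force'].round(1))
E
python3 - <<'E'
from plan import *
from h import *
corr(*pick(.4115,.231,-60,up=.15))
im=eyes.read_camera("scene")[:,:,::-1]
im2=eyes.read_camera("side")[:,:,::-1]
cv2.imwrite("pics/s4.png",np.hstack([cv2.resize(im,(400,300)),cv2.resize(im2,(400,300))]))
for n,i,ss in (("scene",im,[(372,206),(438,212),(422,250)]),("side",im2,[(303,360),(208,386),(222,322)])):
    _,lab=cv2.connectedComponents((i.min(2)>210).astype(np.uint8))
    for p in ss:
        l=lab[p[1],p[0]]; print(n,l and rect(cam(n),lab==l,.024))
E
```

```text
q [0.05 0.4  1.74 0.41 1.24 2.48] d [-0.002, 0.002, 0.001] r [0.002, 0.01, -0.012] open 0.0825 F [ 0.6 -0.4  0.3]
scene 0
scene (522, 382, 111, 54, np.float32(137.4))
scene (606, 264, 111, 54, np.float32(135.8))
side 0
side (520, 382, 109, 54, np.float32(138.0))
side (605, 265, 110, 55, np.float32(134.7))
```

View pics/s4.png

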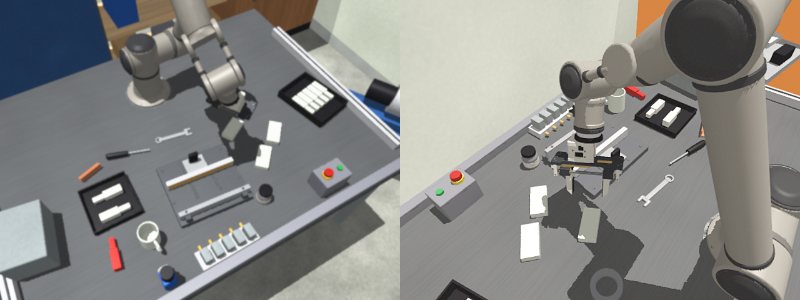

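The views show the gripper leaning over the first plate (side view, (590,220) in the composite), and both bars in the tray. Next: descend and grasp.

Emit:
apply_moves(delta_pos=[[0,0,-0.1],[0,0,-0.2],[0,0,-0.28],[0,0,-0.34],[0,0,-0.374],[0,0,-0.374],[0,0,-0.374]], dr=[[0,0,0],[0,0,0],[0,0,0],[0,0,0],[0,0,0],[0,0,0],[0,0,0]], jaw=[0.9,0.9,0.9,0.9,0.9,0.9,0.9])

```text
time: 18.83
tool_pos: [0.4204, 0.2154, 0.0074]
tool_rot: [3.141, 0.434, -1.047]
contact_force: [0.8, 0.0, 0.2]
opening: 0.0823
grip_force: 0.0
```

Emit:
apply_moves(delta_pos=[[0,0,0],[0,0,0],[0,0,0],[0,0,0],[0,0,0],[0,0,0],[0,0,0],[0,0,0]], dr=[[0,0,0],[0,0,0],[0,0,0],[0,0,0],[0,0,0],[0,0,0],[0,0,0],[0,0,0]], jaw=[0,0,0,0,0,0,0,0], force=45)

```text
time: 19.5
tool_pos: [0.4206, 0.2157, 0.0079]
tool_rot: [3.141, 0.434, -1.048]
contact_force: [-0.6, -2.1, 4.9]
opening: 0.0551
grip_force: 45.0
```

Emit:
apply_moves(delta_pos=[[0,0,0.05],[0,0,0.12],[0,0,0.2],[0,0,0.3],[0,0,0.375],[0,0,0.375],[0,0,0.375]], dr=[[0,0,0],[0,0,0],[0,0,0],[0,0,0],[0,0,0],[0,0,0],[0,0,0]], jaw=[0,0,0,0,0,0,0])

```text
time: 20.08
tool_pos: [0.4212, 0.2157, 0.1584]
tool_rot: [-3.139, 0.432, -1.047]
contact_force: [-0.1, 0.8, -2.5]
opening: 0.055
grip_force: 45.0
```

```bash
python3 - <<'E'
from plan import *
corr(*pick(.4115,.231,-60,up=.15))
q0=telemetry.observe()['qpos']
qc=best(*place(-.015,-.09,up=.08),q0,2.8); print(qc.round(2)); calls([q0,qc])
E
```

```text
q [0.05 0.4  1.74 0.41 1.24 2.49] d [-0.003, 0.001, -0.003] r [0.006, 0.008, 0.002] open 0.055 F [-0.1  0.8 -2.5]
[-0.44  0.5   2.14  2.64  0.67 -1.31]
1 [0.167, 0.14, 0.066] [0.854, -0.905, 0.503] tcp [0.488, 0.272, 0.185]
2 [0.194, -0.032, 0.073] [0.23, -0.94, 0.034] tcp [0.566, 0.259, 0.214]
3 [0.198, -0.181, 0.048] [-0.234, -0.924, -0.237] tcp [0.645, 0.187, 0.233]
4 [0.128, -0.412, -0.032] [-0.914, -0.696, -0.528] tcp [0.696, 0.022, 0.22]
5 [-0.069, -0.359, -0.108] [-0.896, 0.066, -0.413] tcp [0.669, -0.122, 0.177]
```

Plate gripped (opening 55 mm). Carrying it through the wrist flip to above slot Y=-90 mm.

Emit:
apply_moves(delta_pos=[[0.167,0.14,0.066],[0.167,0.14,0.066],[0.167,0.14,0.066],[0.167,0.14,0.066],[0.167,0.14,0.066],[0.167,0.14,0.066],[0.167,0.14,0.066]], dr=[[0.854,-0.905,0.503],[0.854,-0.905,0.503],[0.854,-0.905,0.503],[0.854,-0.905,0.503],[0.854,-0.905,0.503],[0.854,-0.905,0.503],[0.854,-0.905,0.503]], jaw=[0,0,0,0,0,0,0])

```text
time: 20.67
tool_pos: [0.4854, 0.2707, 0.1805]
tool_rot: [-2.464, 0.414, -0.503]
contact_force: [-0.3, -0.7, -2.4]
opening: 0.0547
grip_force: 45.0
```

Emit:
apply_moves(delta_pos=[[0.194,-0.032,0.073],[0.194,-0.032,0.073],[0.194,-0.032,0.073],[0.194,-0.032,0.073],[0.194,-0.032,0.073],[0.194,-0.032,0.073],[0.194,-0.032,0.073]], dr=[[0.23,-0.94,0.034],[0.23,-0.94,0.034],[0.23,-0.94,0.034],[0.23,-0.94,0.034],[0.23,-0.94,0.034],[0.23,-0.94,0.034],[0.23,-0.94,0.034]], jaw=[0,0,0,0,0,0,0])

```text
time: 21.25
tool_pos: [0.5646, 0.2591, 0.212]
tool_rot: [-2.147, 0.038, -0.413]
contact_force: [-0.2, 0.1, -2.7]
opening: 0.0547
grip_force: 45.0
```

Emit:
apply_moves(delta_pos=[[0.198,-0.181,0.048],[0.198,-0.181,0.048],[0.198,-0.181,0.048],[0.198,-0.181,0.048],[0.198,-0.181,0.048],[0.198,-0.181,0.048],[0.198,-0.181,0.048]], dr=[[-0.234,-0.924,-0.237],[-0.234,-0.924,-0.237],[-0.234,-0.924,-0.237],[-0.234,-0.924,-0.237],[-0.234,-0.924,-0.237],[-0.234,-0.924,-0.237],[-0.234,-0.924,-0.237]], jaw=[0,0,0,0,0,0,0])

```text
time: 21.83
tool_pos: [0.6443, 0.187, 0.2322]
tool_rot: [-2.032, -0.427, -0.555]
contact_force: [-0.2, 0.3, -1.6]
opening: 0.0546
grip_force: 45.0
```

```bash
python3 - <<'E'
from plan import *
q0=telemetry.observe()['qpos']; print(q0.round(2),telemetry.observe()['opening'],fk(P,q0)[0])
qc=best(*place(-.015,-.09,up=.08),q0,2.8); print(qc.round(2)); calls([q0,qc])
E
```

```text
[-0.23  0.46  1.97  1.67  0.91  0.33] 0.05458315131894303 [0.64425883 0.1870191  0.23219845]
[-0.44  0.5   2.14  2.64  0.67 -1.31]
1 [0.13, -0.421, -0.033] [-0.937, -0.709, -0.535] tcp [0.696, 0.019, 0.219]
2 [-0.069, -0.351, -0.106] [-0.875, 0.068, -0.403] tcp [0.669, -0.122, 0.177]
```

Tracking well, so on with the rest.

Emit:
apply_moves(delta_pos=[[0.13,-0.421,-0.033],[0.13,-0.421,-0.033],[0.13,-0.421,-0.033],[0.13,-0.421,-0.033],[0.13,-0.421,-0.033],[0.13,-0.421,-0.033],[0.13,-0.421,-0.033],[0.13,-0.421,-0.033]], dr=[[-0.937,-0.709,-0.535],[-0.937,-0.709,-0.535],[-0.937,-0.709,-0.535],[-0.937,-0.709,-0.535],[-0.937,-0.709,-0.535],[-0.937,-0.709,-0.535],[-0.937,-0.709,-0.535],[-0.937,-0.709,-0.535]], jaw=[0,0,0,0,0,0,0,0])

```text
time: 22.5
tool_pos: [0.6965, 0.0191, 0.2193]
tool_rot: [-2.26, -0.988, -0.675]
contact_force: [-0.2, 0.0, -1.8]
opening: 0.0547
grip_force: 45.0
```

Emit:
apply_moves(delta_pos=[[-0.069,-0.351,-0.106],[-0.069,-0.351,-0.106],[-0.069,-0.351,-0.106],[-0.069,-0.351,-0.106],[-0.069,-0.351,-0.106],[-0.069,-0.351,-0.106],[-0.069,-0.351,-0.106],[-0.069,-0.351,-0.106]], dr=[[-0.875,0.068,-0.403],[-0.875,0.068,-0.403],[-0.875,0.068,-0.403],[-0.875,0.068,-0.403],[-0.875,0.068,-0.403],[-0.875,0.068,-0.403],[-0.875,0.068,-0.403],[-0.875,0.068,-0.403]], jaw=[0,0,0,0,0,0,0,0])

```text
time: 23.17
tool_pos: [0.6693, -0.1214, 0.1776]
tool_rot: [-3.139, -1.138, -0.098]
contact_force: [-0.9, 0.4, -2.0]
opening: 0.0545
grip_force: 45.0
```

```bash
python3 - <<'E'
from plan import *
from h import *
x,Rt=place(-.015,-.09,up=.08); corr(x,Rt)
im=eyes.read_camera("scene")[:,:,::-1].copy(); im2=eyes.read_camera("side")[:,:,::-1].copy()
# expected held plate box
C=clampw(-.015,-.09,.16); a=-.0984; M=E('z',a)
for c,i in ((cam("scene"),im),(cam("side"),im2)):
    for sx in(-.012,.012):
        for sy in (-.0275,.0275):
            for sz in (-.055,.055): cv2.circle(i,tuple(int(v) for v in proj(c,C+M@[sx,sy,sz])[0].round()),1,(0,0,255),-1)
cv2.imwrite("pics/s5.png",np.hstack([cv2.resize(im[190:370,220:460],(400,300),interpolation=2),cv2.resize(im2[90:270,180:420],(400,300),interpolation=2)]))
E
```

```text
q [-0.44  0.5   2.14  2.64  0.68 -1.31] d [-0.002, -0.001, -0.002] r [-0.001, 0.007, -0.005] open 0.0545 F [-0.9  0.4 -2. ]
```

View pics/s5.png

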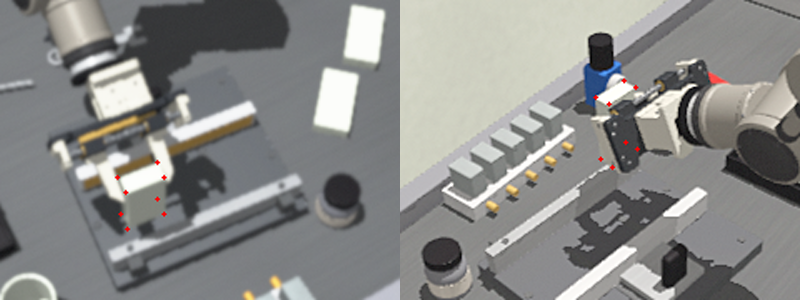

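The held plate matches the expected box (red dots in both views) at slot Y=-90. Lowering, releasing, and retreating along the tool axis.

Emit:
apply_moves(delta_pos=[[-0.001,0,-0.05],[-0.002,0,-0.1],[-0.002,0,-0.14],[-0.002,0,-0.17],[-0.002,0,-0.185],[-0.002,0,-0.198],[-0.002,0,-0.198],[-0.002,0,-0.198]], dr=[[0,0,0],[0,0,0],[0,0,0],[0,0,0],[0,0,0],[0,0,0],[0,0,0],[0,0,0]], jaw=[0,0,0,0,0,0,0,0])

```text
time: 23.93
tool_pos: [0.668, -0.1222, 0.0978]
tool_rot: [3.139, -1.137, -0.096]
contact_force: [0.1, -0.4, -2.0]
opening: 0.0544
grip_force: 45.0
```

```bash
python3 - <<'E'
from plan import *
corr(*place(-.015,-.09,up=.001))
E
```

```text
q [-0.44  0.7   2.17  2.74  0.88 -1.45] d [0.002, 0.001, 0.0] r [0.002, 0.005, -0.001] open 0.0544 F [ 0.1 -0.4 -2. ]
```

Emit:
apply_moves(delta_pos=[[0,0,0],[0,0,0],[0,0,0],[0,0,0],[0,0,0]], dr=[[0,0,0],[0,0,0],[0,0,0],[0,0,0],[0,0,0]], jaw=[0.63,0.66,0.7,0.7,0.7])

```text
time: 24.35
tool_pos: [0.6678, -0.1224, 0.0979]
tool_rot: [3.138, -1.137, -0.095]
contact_force: [0.4, 0.4, 1.0]
opening: 0.0642
grip_force: 0.0
```

Emit:
apply_moves(delta_pos=[[-0.03,0.003,0.014],[-0.07,0.007,0.032],[-0.13,0.013,0.06],[-0.18,0.018,0.1],[-0.18,0.018,0.25],[-0.18,0.018,0.25]], dr=[[0,0,0],[0,0,0],[0,0,0],[0,0,0],[0,0,0],[0,0,0]], jaw=[0.7,0.7,0.7,0.7,0.7,0.7])

```text
time: 24.85
tool_pos: [0.595, -0.1154, 0.1997]
tool_rot: [3.139, -1.137, -0.097]
contact_force: [1.0, 0.7, 1.6]
opening: 0.0643
grip_force: 0.0
```

```bash
cat > look.py <<'E'
from plan import *
from h import *
import sys
def look(name,boxes=(),up=(0,0),n=((190,370,220,460),(90,270,180,420))):
    out=[]
    for cn,(a,b,c,d) in zip(("scene","side"),n):
        i=eyes.read_camera(cn)[:,:,::-1].copy(); cc=cam(cn); cv2.imwrite(f"pics/{name}_{cn}.png",i)
        for X,Y,Z in boxes:
            for s in np.ndindex(2,2,2):
                o=(np.array(s)*2-1)*[.012,.0275,.055]
                cv2.circle(i,tuple(int(v) for v in proj(cc,clampw(X+o[0],Y+o[1],Z+o[2]))[0].round()),1,(0,0,255),-1)
        out.append(cv2.resize(i[a:b,c:d],(400,300),interpolation=2))
    cv2.imwrite(f"pics/{name}.png",np.hstack(out))
def plates(pts):
    for n in ("scene","side"):
        i=eyes.read_camera(n)[:,:,::-1]; c=cam(n); _,lab=cv2.connectedComponents((i.min(2)>210).astype(np.uint8))
        for p in pts:
            u,v=proj(c,[*p,.024])[0].round().astype(int); l=lab[v,u]; print(n,p,l and rect(c,lab==l,.024))
E
python3 - <<'E'
from look import *
look("s6",[(-.013,-.09,.08)]); plates([(.521,.382),(.605,.264)])
q0=telemetry.observe()['qpos']; print(q0.round(2),telemetry.observe()['tool_pos'])
x,Rt=pick(.605,.2645,-44.5,up=.15); qa=best(x,Rt,q0,.4); print(qa.round(2),x)
calls([q0,qa])
E
```

```text
scene (0.521, 0.382) (522, 382, 111, 54, np.float32(137.4))
scene (0.605, 0.264) (606, 264, 111, 55, np.float32(135.7))
side (0.521, 0.382) (520, 382, 109, 54, np.float32(138.0))
side (0.605, 0.264) (605, 265, 109, 55, np.float32(136.1))
[-0.51  0.38  2.31  2.56  0.74 -1.31] [ 0.59571537 -0.11509111  0.19821608]
[0.11 0.81 0.98 0.34 1.63 2.44] [0.61710404 0.25260539 0.15728015]
1 [0.254, 0.362, 0.164] [0.926, -0.233, 0.637] tcp [0.697, 0.03, 0.264]
2 [-0.008, 0.468, 0.029] [0.834, 0.824, 0.943] tcp [0.694, 0.217, 0.275]
3 [-0.102, 0.159, -0.083] [-0.05, 0.894, 0.394] tcp [0.653, 0.28, 0.242]
4 [-0.088, 0.03, -0.119] [-0.555, 0.947, 0.046] tcp [0.618, 0.292, 0.195]
5 [-0.012, -0.074, -0.085] [-0.933, 0.646, -0.399] tcp [0.613, 0.263, 0.161]
6 [0.01, -0.025, -0.008] [-0.254, 0.08, -0.149] tcp [0.617, 0.253, 0.157]
```

View pics/s6.png

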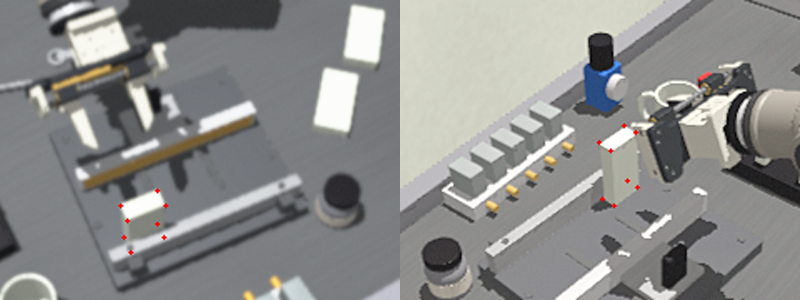

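The first plate stands at slot Y=-90, matching the expected box in both views. The other two plates haven't moved. On to plate 3 at (0.605, 0.264).

Emit:
apply_moves(delta_pos=[[0.254,0.362,0.164],[0.254,0.362,0.164],[0.254,0.362,0.164],[0.254,0.362,0.164],[0.254,0.362,0.164],[0.254,0.362,0.164],[0.254,0.362,0.164]], dr=[[0.926,-0.233,0.637],[0.926,-0.233,0.637],[0.926,-0.233,0.637],[0.926,-0.233,0.637],[0.926,-0.233,0.637],[0.926,-0.233,0.637],[0.926,-0.233,0.637]], jaw=[0.9,0.9,0.9,0.9,0.9,0.9,0.9])

```text
time: 25.63
tool_pos: [0.6974, 0.0302, 0.2605]
tool_rot: [-2.092, -1.044, -0.723]
contact_force: [-0.3, -0.6, -0.7]
opening: 0.0823
grip_force: 0.0
```

Emit:
apply_moves(delta_pos=[[-0.008,0.468,0.029],[-0.008,0.468,0.029],[-0.008,0.468,0.029],[-0.008,0.468,0.029],[-0.008,0.468,0.029],[-0.008,0.468,0.029],[-0.008,0.468,0.029],[-0.008,0.468,0.029]], dr=[[0.834,0.824,0.943],[0.834,0.824,0.943],[0.834,0.824,0.943],[0.834,0.824,0.943],[0.834,0.824,0.943],[0.834,0.824,0.943],[0.834,0.824,0.943],[0.834,0.824,0.943]], jaw=[0.9,0.9,0.9,0.9,0.9,0.9,0.9,0.9])

```text
time: 26.3
tool_pos: [0.6947, 0.2155, 0.2726]
tool_rot: [-1.902, -0.481, -0.38]
contact_force: [-0.4, -0.5, -0.4]
opening: 0.0823
grip_force: 0.0
```

```bash
cat > go.py <<'E'
from look import *
def to(x,Rt,pref=None,**k):
    q0=telemetry.observe()['qpos']; qa=best(x,Rt,q0,pref); print(q0.round(2),qa.round(2)); calls([q0,qa])
E
python3 - <<'E'
from go import *
to(*pick(.605,.2645,-44.2,up=.15),.4)
E
```

```text
[-0.23  0.58  1.7   1.54  1.15  0.41] [0.11 0.81 0.98 0.33 1.64 2.43]
1 [-0.107, 0.165, -0.085] [-0.06, 0.935, 0.408] tcp [0.652, 0.281, 0.239]
2 [-0.087, 0.025, -0.119] [-0.588, 0.952, 0.028] tcp [0.617, 0.291, 0.191]
3 [-0.007, -0.076, -0.078] [-0.936, 0.612, -0.411] tcp [0.614, 0.261, 0.16]
4 [0.008, -0.02, -0.006] [-0.207, 0.062, -0.122] tcp [0.617, 0.253, 0.157]
```

Emit:
apply_moves(delta_pos=[[-0.107,0.165,-0.085],[-0.107,0.165,-0.085],[-0.107,0.165,-0.085],[-0.107,0.165,-0.085],[-0.107,0.165,-0.085],[-0.107,0.165,-0.085],[-0.107,0.165,-0.085]], dr=[[-0.06,0.935,0.408],[-0.06,0.935,0.408],[-0.06,0.935,0.408],[-0.06,0.935,0.408],[-0.06,0.935,0.408],[-0.06,0.935,0.408],[-0.06,0.935,0.408]], jaw=[0.9,0.9,0.9,0.9,0.9,0.9,0.9])

```text
time: 26.88
tool_pos: [0.6507, 0.2828, 0.2401]
tool_rot: [-2.049, -0.039, -0.132]
contact_force: [-0.3, 0.5, -0.9]
opening: 0.0828
grip_force: 0.0
```

Emit:
apply_moves(delta_pos=[[-0.087,0.025,-0.119],[-0.087,0.025,-0.119],[-0.087,0.025,-0.119],[-0.087,0.025,-0.119],[-0.087,0.025,-0.119],[-0.087,0.025,-0.119],[-0.087,0.025,-0.119]], dr=[[-0.588,0.952,0.028],[-0.588,0.952,0.028],[-0.588,0.952,0.028],[-0.588,0.952,0.028],[-0.588,0.952,0.028],[-0.588,0.952,0.028],[-0.588,0.952,0.028]], jaw=[0.9,0.9,0.9,0.9,0.9,0.9,0.9])

```text
time: 27.47
tool_pos: [0.6157, 0.2934, 0.1926]
tool_rot: [-2.414, 0.392, -0.181]
contact_force: [-0.2, 0.3, 0.6]
opening: 0.0825
grip_force: 0.0
```

Emit:
apply_moves(delta_pos=[[-0.007,-0.076,-0.078],[-0.007,-0.076,-0.078],[-0.007,-0.076,-0.078],[-0.007,-0.076,-0.078],[-0.007,-0.076,-0.078],[-0.007,-0.076,-0.078],[-0.007,-0.076,-0.078]], dr=[[-0.936,0.612,-0.411],[-0.936,0.612,-0.411],[-0.936,0.612,-0.411],[-0.936,0.612,-0.411],[-0.936,0.612,-0.411],[-0.936,0.612,-0.411],[-0.936,0.612,-0.411]], jaw=[0.9,0.9,0.9,0.9,0.9,0.9,0.9])

```text
time: 28.05
tool_pos: [0.6128, 0.2631, 0.161]
tool_rot: [-3.024, 0.486, -0.655]
contact_force: [0.2, -0.6, -0.1]
opening: 0.0825
grip_force: 0.0
```

Emit:
apply_moves(delta_pos=[[0.008,-0.02,-0.006],[0.008,-0.02,-0.006],[0.008,-0.02,-0.006],[0.008,-0.02,-0.006]], dr=[[-0.207,0.062,-0.122],[-0.207,0.062,-0.122],[-0.207,0.062,-0.122],[-0.207,0.062,-0.122]], jaw=[0.9,0.9,0.9,0.9])

```text
time: 28.38
tool_pos: [0.6164, 0.2541, 0.159]
tool_rot: [-3.135, 0.442, -0.768]
contact_force: [-1.0, -0.3, 1.1]
opening: 0.0829
grip_force: 0.0
```

```bash
python3 - <<'E'
from go import *
x,Rt=pick(.605,.2645,-44.2); corr(x,Rt)
c=cam("wrist"); im=eyes.read_camera("wrist")[:,:,::-1].copy()
from kin import E as Ez
for s in np.ndindex(2,2):
    o=(np.array(s)*2-1)*[.055,.0275]; w=np.array([.605,.2645,.024])+Ez('z',np.radians(-44.2))@[o[0],o[1],0]
    q=proj(c,w)[0]; print(q.round()); cv2.circle(im,tuple(int(v) for v in np.clip(q,-900,900)),4,(0,0,255),2)
cv2.imwrite("pics/w7.png",im)
print(im[230:250,:,:].min(2).mean(0)[::40].round())
plates([(.521,.382),(.605,.264)])
E
```

```text
q [0.11 0.81 0.98 0.34 1.64 2.43] d [0.002, -0.004, -0.379] r [-0.016, -0.0, -0.002] open 0.0829 F [-1.  -0.3  1.1]
[352. 230.]
[295. 230.]
[361. 116.]
[287. 116.]
[158. 161. 160. 162. 161. 160. 158. 159. 160.  81.  80.  80.  80. 161.
 161. 159.]
scene (0.521, 0.382) 0
scene (0.605, 0.264) 0
side (0.521, 0.382) 0
side (0.605, 0.264) 0
```

View pics/w7.png

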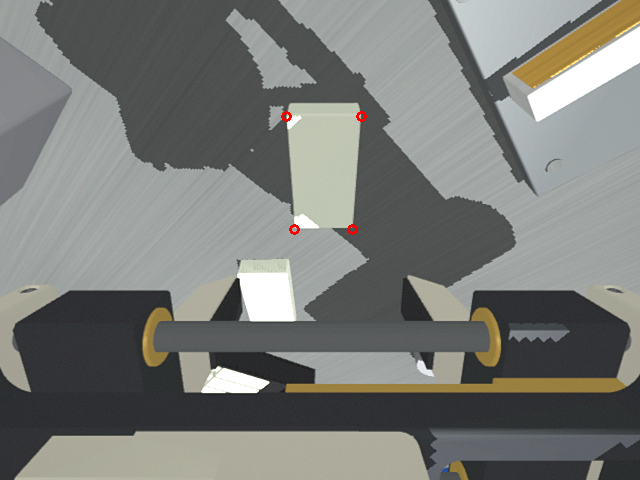

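The wrist view shows the plate right at the predicted corners (287-361, 116-230). It's only in shadow. Grasping it.

Emit:
apply_moves(delta_pos=[[0.002,-0.004,-0.1],[0.002,-0.004,-0.2],[0.002,-0.004,-0.28],[0.002,-0.004,-0.34],[0.002,-0.004,-0.377],[0.002,-0.004,-0.377],[0.002,-0.004,-0.377]], dr=[[-0.01,0,0],[-0.01,0,0],[-0.01,0,0],[-0.01,0,0],[-0.01,0,0],[-0.01,0,0],[-0.01,0,0]], jaw=[0.9,0.9,0.9,0.9,0.9,0.9,0.9])

```text
time: 29.12
tool_pos: [0.618, 0.2529, 0.009]
tool_rot: [-3.142, 0.436, -0.772]
contact_force: [0.2, 0.0, -0.2]
opening: 0.0827
grip_force: 0.0
```

Emit:
apply_moves(delta_pos=[[0,0,0],[0,0,0],[0,0,0],[0,0,0],[0,0,0],[0,0,0],[0,0,0],[0,0,0]], dr=[[0,0,0],[0,0,0],[0,0,0],[0,0,0],[0,0,0],[0,0,0],[0,0,0],[0,0,0]], jaw=[0,0,0,0,0,0,0,0], force=45)

```text
time: 29.78
tool_pos: [0.6178, 0.2528, 0.0094]
tool_rot: [3.141, 0.436, -0.772]
contact_force: [-1.2, -1.4, 5.6]
opening: 0.0544
grip_force: 45.0
```

```bash
python3 - <<'E'
from go import *
corr(*pick(.605,.2645,-44.2))
E
```

```text
q [0.11 0.95 1.1  0.34 1.38 2.34] d [-0.002, -0.0, -0.005] r [0.001, 0.001, 0.001] open 0.0544 F [-1.2 -1.4  5.6]
```

Emit:
apply_moves(delta_pos=[[0,0,0.05],[0,0,0.12],[0,0,0.2],[0,0,0.3],[0,0,0.375],[0,0,0.375],[0,0,0.375]], dr=[[0,0,0],[0,0,0],[0,0,0],[0,0,0],[0,0,0],[0,0,0],[0,0,0]], jaw=[0,0,0,0,0,0,0])

```text
time: 30.37
tool_pos: [0.6185, 0.253, 0.16]
tool_rot: [-3.139, 0.433, -0.771]
contact_force: [-0.6, -0.2, -3.1]
opening: 0.0548
grip_force: 45.0
```

```bash
python3 - <<'E'
from go import *
to(*place(-.015,0,up=.08),2.8)
E
```

```text
[0.12 0.81 0.97 0.33 1.64 2.43] [-0.21  0.5   2.14  2.98  0.64 -1.48]
1 [-0.009, 0.171, 0.056] [0.895, -0.417, 0.485] tcp [0.615, 0.321, 0.182]
2 [0.081, 0.117, 0.146] [0.873, -0.915, 0.156] tcp [0.648, 0.368, 0.241]
3 [0.136, -0.043, 0.123] [0.348, -0.904, -0.313] tcp [0.702, 0.351, 0.29]
4 [0.164, -0.292, 0.042] [-0.29, -0.95, -0.86] tcp [0.768, 0.234, 0.307]
5 [-0.046, -0.43, -0.158] [-0.903, -0.14, -0.889] tcp [0.749, 0.062, 0.243]
6 [-0.18, -0.236, -0.166] [-0.593, 0.36, -0.372] tcp [0.677, -0.032, 0.177]
```

Plate 3 is gripped, 2 mm higher than planned, so I'll compensate with target X=-0.017. Carrying it to slot Y=0.

Emit:
apply_moves(delta_pos=[[-0.009,0.171,0.056],[-0.009,0.171,0.056],[-0.009,0.171,0.056],[-0.009,0.171,0.056],[-0.009,0.171,0.056],[-0.009,0.171,0.056],[-0.009,0.171,0.056]], dr=[[0.895,-0.417,0.485],[0.895,-0.417,0.485],[0.895,-0.417,0.485],[0.895,-0.417,0.485],[0.895,-0.417,0.485],[0.895,-0.417,0.485],[0.895,-0.417,0.485]], jaw=[0,0,0,0,0,0,0])

```text
time: 30.95
tool_pos: [0.6135, 0.3206, 0.1785]
tool_rot: [-2.598, 0.485, -0.281]
contact_force: [-0.1, 0.4, -2.2]
opening: 0.0543
grip_force: 45.0
```

Emit:
apply_moves(delta_pos=[[0.081,0.117,0.146],[0.081,0.117,0.146],[0.081,0.117,0.146],[0.081,0.117,0.146],[0.081,0.117,0.146],[0.081,0.117,0.146],[0.081,0.117,0.146]], dr=[[0.873,-0.915,0.156],[0.873,-0.915,0.156],[0.873,-0.915,0.156],[0.873,-0.915,0.156],[0.873,-0.915,0.156],[0.873,-0.915,0.156],[0.873,-0.915,0.156]], jaw=[0,0,0,0,0,0,0])

```text
time: 31.53
tool_pos: [0.6458, 0.368, 0.2376]
tool_rot: [-2.074, 0.097, -0.045]
contact_force: [1.6, -0.1, -2.1]
opening: 0.0549
grip_force: 45.0
```

Emit:
apply_moves(delta_pos=[[0.136,-0.043,0.123],[0.136,-0.043,0.123],[0.136,-0.043,0.123],[0.136,-0.043,0.123],[0.136,-0.043,0.123],[0.136,-0.043,0.123],[0.136,-0.043,0.123]], dr=[[0.348,-0.904,-0.313],[0.348,-0.904,-0.313],[0.348,-0.904,-0.313],[0.348,-0.904,-0.313],[0.348,-0.904,-0.313],[0.348,-0.904,-0.313],[0.348,-0.904,-0.313]], jaw=[0,0,0,0,0,0,0])

```text
time: 32.12
tool_pos: [0.701, 0.3519, 0.2894]
tool_rot: [-1.838, -0.334, -0.231]
contact_force: [0.8, -0.4, -1.9]
opening: 0.0548
grip_force: 45.0
```

```bash
python3 - <<'E'
from go import *
to(*place(-.017,0,up=.08),2.8); print(telemetry.observe()['opening'])
E
```

```text
[-0.03  0.67  1.5   1.52  1.19  0.68] [-0.21  0.5   2.15  2.98  0.64 -1.48]
1 [0.161, -0.279, 0.045] [-0.258, -0.936, -0.83] tcp [0.765, 0.24, 0.307]
2 [-0.047, -0.451, -0.164] [-0.945, -0.161, -0.932] tcp [0.747, 0.06, 0.242]
3 [-0.178, -0.23, -0.162] [-0.58, 0.354, -0.363] tcp [0.675, -0.032, 0.177]
0.0547823481711208
```

Emit:
apply_moves(delta_pos=[[0.161,-0.279,0.045],[0.161,-0.279,0.045],[0.161,-0.279,0.045],[0.161,-0.279,0.045],[0.161,-0.279,0.045],[0.161,-0.279,0.045],[0.161,-0.279,0.045],[0.161,-0.279,0.045]], dr=[[-0.258,-0.936,-0.83],[-0.258,-0.936,-0.83],[-0.258,-0.936,-0.83],[-0.258,-0.936,-0.83],[-0.258,-0.936,-0.83],[-0.258,-0.936,-0.83],[-0.258,-0.936,-0.83],[-0.258,-0.936,-0.83]], jaw=[0,0,0,0,0,0,0,0])

```text
time: 32.78
tool_pos: [0.7657, 0.2405, 0.3079]
tool_rot: [-1.718, -0.806, -0.72]
contact_force: [1.0, -0.7, -1.3]
opening: 0.0549
grip_force: 45.0
```

Emit:
apply_moves(delta_pos=[[-0.047,-0.451,-0.164],[-0.047,-0.451,-0.164],[-0.047,-0.451,-0.164],[-0.047,-0.451,-0.164],[-0.047,-0.451,-0.164],[-0.047,-0.451,-0.164],[-0.047,-0.451,-0.164],[-0.047,-0.451,-0.164]], dr=[[-0.945,-0.161,-0.932],[-0.945,-0.161,-0.932],[-0.945,-0.161,-0.932],[-0.945,-0.161,-0.932],[-0.945,-0.161,-0.932],[-0.945,-0.161,-0.932],[-0.945,-0.161,-0.932],[-0.945,-0.161,-0.932]], jaw=[0,0,0,0,0,0,0,0])

```text
time: 33.45
tool_pos: [0.7477, 0.0598, 0.2427]
tool_rot: [-2.263, -1.19, -0.726]
contact_force: [-0.3, 0.5, -2.1]
opening: 0.0544
grip_force: 45.0
```

Emit:
apply_moves(delta_pos=[[-0.178,-0.23,-0.162],[-0.178,-0.23,-0.162],[-0.178,-0.23,-0.162],[-0.178,-0.23,-0.162],[-0.178,-0.23,-0.162],[-0.178,-0.23,-0.162],[-0.178,-0.23,-0.162]], dr=[[-0.58,0.354,-0.363],[-0.58,0.354,-0.363],[-0.58,0.354,-0.363],[-0.58,0.354,-0.363],[-0.58,0.354,-0.363],[-0.58,0.354,-0.363],[-0.58,0.354,-0.363]], jaw=[0,0,0,0,0,0,0])

```text
time: 34.03
tool_pos: [0.677, -0.0328, 0.1778]
tool_rot: [-3.141, -1.141, -0.097]
contact_force: [0.3, -0.4, -1.4]
opening: 0.0545
grip_force: 45.0
```

```bash
python3 - <<'E'
from go import *
x,Rt=place(-.017,0,up=.08); corr(x,Rt); look("s8",[(-.015,0,.16),(-.013,-.09,.08)])
E
```

```text
q [-0.21  0.5   2.15  2.97  0.65 -1.48] d [-0.004, 0.002, -0.002] r [0.001, 0.013, -0.004] open 0.0545 F [ 0.3 -0.4 -1.4]
```

View pics/s8.png

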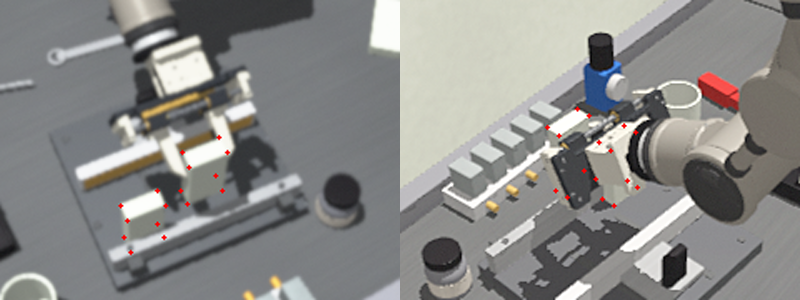

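The held plate matches the expected box over slot 0, and plate 1 still stands. Lowering and releasing.

Emit:
apply_moves(delta_pos=[[-0.002,0,-0.05],[-0.004,0.002,-0.1],[-0.004,0.002,-0.14],[-0.004,0.002,-0.17],[-0.004,0.002,-0.185],[-0.004,0.002,-0.198],[-0.004,0.002,-0.198],[-0.004,0.002,-0.198]], dr=[[0,0.01,0],[0,0.01,0],[0,0.01,0],[0,0.01,0],[0,0.01,0],[0,0.01,0],[0,0.01,0],[0,0.01,0]], jaw=[0,0,0,0,0,0,0,0])

```text
time: 34.8
tool_pos: [0.6741, -0.0322, 0.0975]
tool_rot: [3.137, -1.133, -0.093]
contact_force: [0.2, -0.5, -1.9]
opening: 0.0544
grip_force: 45.0
```

```bash
python3 - <<'E'
from go import *
corr(*place(-.017,0,up=.001))
E
```

```text
q [-0.21  0.7   2.18  3.01  0.87 -1.53] d [0.004, 0.001, 0.001] r [0.003, -0.004, -0.002] open 0.0544 F [ 0.2 -0.5 -1.9]
```

Emit:
apply_moves(delta_pos=[[0,0,0],[0,0,0],[0,0,0],[0,0,0],[0,0,0]], dr=[[0,0,0],[0,0,0],[0,0,0],[0,0,0],[0,0,0]], jaw=[0.63,0.66,0.68,0.68,0.68])

```text
time: 35.22
tool_pos: [0.6739, -0.0323, 0.0976]
tool_rot: [3.137, -1.133, -0.093]
contact_force: [0.1, 0.2, 0.4]
opening: 0.0622
grip_force: 0.0
```

Emit:
apply_moves(delta_pos=[[-0.03,0.003,0.014],[-0.07,0.007,0.032],[-0.13,0.013,0.06],[-0.18,0.018,0.1],[-0.18,0.018,0.25],[-0.18,0.018,0.25]], dr=[[0,0,0],[0,0,0],[0,0,0],[0,0,0],[0,0,0],[0,0,0]], jaw=[0.68,0.68,0.68,0.68,0.68,0.68])

```text
time: 35.72
tool_pos: [0.601, -0.025, 0.1993]
tool_rot: [3.137, -1.133, -0.093]
contact_force: [1.3, 0.3, 1.0]
opening: 0.0624
grip_force: 0.0
```

```bash
python3 - <<'E'
from go import *
look("s9",[(-.013,0,.08),(-.013,-.09,.08)]); plates([(.521,.382)])
print(telemetry.observe()['tool_pos'])
to(*pick(.521,.382,-42.4,up=.15),.4)
E
```

```text
scene (0.521, 0.382) 0
side (0.521, 0.382) 0
[ 0.60176647 -0.02506953  0.19793036]
[-0.23  0.37  2.32  2.95  0.69 -1.48] [0.31 0.73 1.13 0.38 1.51 2.55]
1 [0.213, 0.383, 0.184] [0.916, -0.31, 0.577] tcp [0.687, 0.128, 0.272]
2 [-0.038, 0.477, 0.09] [0.877, 0.519, 0.941] tcp [0.672, 0.319, 0.307]
3 [-0.173, 0.242, -0.068] [0.082, 0.951, 0.658] tcp [0.602, 0.416, 0.28]
4 [-0.143, 0.053, -0.131] [-0.501, 0.917, 0.248] tcp [0.545, 0.437, 0.228]
5 [-0.053, -0.078, -0.129] [-0.915, 0.674, -0.198] tcp [0.524, 0.406, 0.176]
6 [0.025, -0.088, -0.048] [-0.684, 0.184, -0.343] tcp [0.534, 0.371, 0.157]
```

View pics/s9.png

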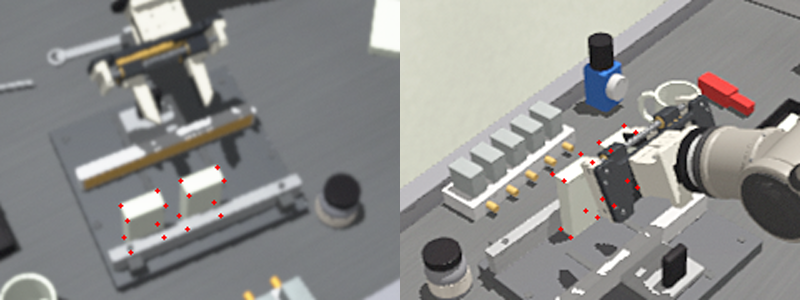

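Both plates stand. The third plate has moved: its old spot reads empty in both cameras, and a plate shows near scene px (451,205). Locating it again.

```bash
python3 - <<'E'
from go import *
for n in ("scene","side"):
    i=cv2.imread(f"pics/s9_{n}.png"); c=cam(n); _,lab=cv2.connectedComponents((i.min(2)>205).astype(np.uint8))
    for l in range(1,lab.max()+1):
        m=lab==l
        if m.sum()>200:
            r=rect(c,m,.024)
            if 90<r[2]<130 and 40<r[3]<70: print(n,np.argwhere(m).mean(0)[::-1].round(),r)
for d in (0,180):
  for a in (25,):
    for p in [(.521,.382)]: pass
E
```

```text
scene [454. 204.] (526, 432, 111, 54, np.float32(137.5))
side [185. 404.] (525, 433, 110, 54, np.float32(137.5))
```

It slid to (0.5255, 0.4325) at 137.5°, and both cameras agree. Replanning.

```bash
python3 - <<'E'
from go import *
to(*pick(.5255,.4325,-42.5,up=.15),.4)
E
```

```text
[-0.23  0.37  2.32  2.95  0.69 -1.48] [0.37 0.78 1.03 0.39 1.53 2.63]
1 [0.229, 0.401, 0.193] [0.945, -0.326, 0.595] tcp [0.693, 0.135, 0.275]
2 [-0.029, 0.485, 0.097] [0.865, 0.485, 0.944] tcp [0.682, 0.329, 0.314]
3 [-0.176, 0.273, -0.062] [0.095, 0.948, 0.711] tcp [0.611, 0.439, 0.289]
4 [-0.15, 0.081, -0.133] [-0.512, 0.917, 0.291] tcp [0.551, 0.471, 0.236]
5 [-0.059, -0.049, -0.138] [-0.932, 0.667, -0.174] tcp [0.527, 0.451, 0.181]
6 [0.027, -0.076, -0.059] [-0.756, 0.182, -0.388] tcp [0.538, 0.421, 0.157]
```

Emit:
apply_moves(delta_pos=[[0.229,0.401,0.193],[0.229,0.401,0.193],[0.229,0.401,0.193],[0.229,0.401,0.193],[0.229,0.401,0.193],[0.229,0.401,0.193],[0.229,0.401,0.193]], dr=[[0.945,-0.326,0.595],[0.945,-0.326,0.595],[0.945,-0.326,0.595],[0.945,-0.326,0.595],[0.945,-0.326,0.595],[0.945,-0.326,0.595],[0.945,-0.326,0.595]], jaw=[0.9,0.9,0.9,0.9,0.9,0.9,0.9])

```text
time: 36.5
tool_pos: [0.6934, 0.136, 0.2718]
tool_rot: [-2.022, -1.059, -0.811]
contact_force: [0.3, -1.1, -0.2]
opening: 0.0827
grip_force: 0.0
```

Emit:
apply_moves(delta_pos=[[-0.029,0.485,0.097],[-0.029,0.485,0.097],[-0.029,0.485,0.097],[-0.029,0.485,0.097],[-0.029,0.485,0.097],[-0.029,0.485,0.097],[-0.029,0.485,0.097],[-0.029,0.485,0.097]], dr=[[0.865,0.485,0.944],[0.865,0.485,0.944],[0.865,0.485,0.944],[0.865,0.485,0.944],[0.865,0.485,0.944],[0.865,0.485,0.944],[0.865,0.485,0.944],[0.865,0.485,0.944]], jaw=[0.9,0.9,0.9,0.9,0.9,0.9,0.9,0.9])

```text
time: 37.17
tool_pos: [0.6818, 0.3282, 0.3107]
tool_rot: [-1.751, -0.6, -0.541]
contact_force: [0.5, -0.8, -0.2]
opening: 0.0826
grip_force: 0.0
```

Emit:
apply_moves(delta_pos=[[-0.176,0.273,-0.062],[-0.176,0.273,-0.062],[-0.176,0.273,-0.062],[-0.176,0.273,-0.062],[-0.176,0.273,-0.062],[-0.176,0.273,-0.062],[-0.176,0.273,-0.062],[-0.176,0.273,-0.062]], dr=[[0.095,0.948,0.711],[0.095,0.948,0.711],[0.095,0.948,0.711],[0.095,0.948,0.711],[0.095,0.948,0.711],[0.095,0.948,0.711],[0.095,0.948,0.711],[0.095,0.948,0.711]], jaw=[0.9,0.9,0.9,0.9,0.9,0.9,0.9,0.9])

```text
time: 37.83
tool_pos: [0.6111, 0.4379, 0.2876]
tool_rot: [-1.865, -0.141, -0.136]
contact_force: [-0.1, -0.0, -1.7]
opening: 0.0826
grip_force: 0.0
```

```bash
python3 - <<'E'
from go import *
to(*pick(.5255,.4325,-42.5,up=.15),.4)
E
```

```text
[0.11 0.61 1.59 1.49 1.17 0.86] [0.37 0.78 1.03 0.39 1.53 2.63]
1 [-0.153, 0.082, -0.134] [-0.525, 0.937, 0.294] tcp [0.55, 0.471, 0.234]
2 [-0.057, -0.05, -0.135] [-0.934, 0.657, -0.181] tcp [0.527, 0.451, 0.18]
3 [0.027, -0.074, -0.056] [-0.741, 0.175, -0.382] tcp [0.538, 0.421, 0.157]
```

Emit:
apply_moves(delta_pos=[[-0.153,0.082,-0.134],[-0.153,0.082,-0.134],[-0.153,0.082,-0.134],[-0.153,0.082,-0.134],[-0.153,0.082,-0.134],[-0.153,0.082,-0.134],[-0.153,0.082,-0.134]], dr=[[-0.525,0.937,0.294],[-0.525,0.937,0.294],[-0.525,0.937,0.294],[-0.525,0.937,0.294],[-0.525,0.937,0.294],[-0.525,0.937,0.294],[-0.525,0.937,0.294]], jaw=[0.9,0.9,0.9,0.9,0.9,0.9,0.9])

```text
time: 38.42
tool_pos: [0.5497, 0.4715, 0.2345]
tool_rot: [-2.157, 0.309, -0.008]
contact_force: [-0.3, -0.5, 0.1]
opening: 0.0828
grip_force: 0.0
```

Emit:
apply_moves(delta_pos=[[-0.057,-0.05,-0.135],[-0.057,-0.05,-0.135],[-0.057,-0.05,-0.135],[-0.057,-0.05,-0.135],[-0.057,-0.05,-0.135],[-0.057,-0.05,-0.135],[-0.057,-0.05,-0.135]], dr=[[-0.934,0.657,-0.181],[-0.934,0.657,-0.181],[-0.934,0.657,-0.181],[-0.934,0.657,-0.181],[-0.934,0.657,-0.181],[-0.934,0.657,-0.181],[-0.934,0.657,-0.181]], jaw=[0.9,0.9,0.9,0.9,0.9,0.9,0.9])

```text
time: 39.0
tool_pos: [0.5263, 0.4517, 0.1801]
tool_rot: [-2.725, 0.559, -0.345]
contact_force: [-0.8, -0.1, -0.5]
opening: 0.0824
grip_force: 0.0
```

Emit:
apply_moves(delta_pos=[[0.027,-0.074,-0.056],[0.027,-0.074,-0.056],[0.027,-0.074,-0.056],[0.027,-0.074,-0.056],[0.027,-0.074,-0.056],[0.027,-0.074,-0.056]], dr=[[-0.741,0.175,-0.382],[-0.741,0.175,-0.382],[-0.741,0.175,-0.382],[-0.741,0.175,-0.382],[-0.741,0.175,-0.382],[-0.741,0.175,-0.382]], jaw=[0.9,0.9,0.9,0.9,0.9,0.9])

```text
time: 39.5
tool_pos: [0.5371, 0.4216, 0.1574]
tool_rot: [-3.14, 0.442, -0.739]
contact_force: [-0.1, -0.5, 0.1]
opening: 0.0828
grip_force: 0.0
```

```bash
python3 - <<'E'
from go import *
corr(*pick(.5255,.4325,-42.5))
c=cam("wrist"); im=eyes.read_camera("wrist")[:,:,::-1].copy()
for s in np.ndindex(2,2):
    o=(np.array(s)*2-1)*[.055,.0275]; w=np.array([.5255,.4325,.024])+E('z',np.radians(-42.5))@[o[0],o[1],0]
    cv2.circle(im,tuple(int(v) for v in np.clip(proj(c,w)[0],-900,900)),4,(0,0,255),2)
cv2.imwrite("pics/w10.png",im[:300])
E
```

```text
q [0.37 0.78 1.03 0.39 1.53 2.62] d [0.002, -0.001, -0.375] r [-0.01, -0.007, -0.004] open 0.0828 F [-0.1 -0.5  0.1]
```

View pics/w10.png

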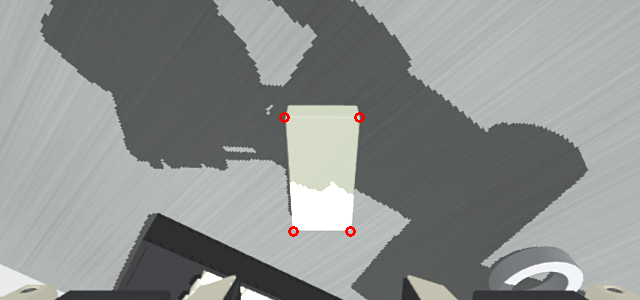

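The plate sits at the predicted corners, and the filled tray is clear of the fingers. Grasping.

Emit:
apply_moves(delta_pos=[[0.002,-0.001,-0.1],[0.002,-0.001,-0.2],[0.002,-0.001,-0.28],[0.002,-0.001,-0.34],[0.002,-0.001,-0.375],[0.002,-0.001,-0.375],[0.002,-0.001,-0.375]], dr=[[-0.01,0,0],[-0.01,0,0],[-0.01,0,0],[-0.01,0,0],[-0.01,0,0],[-0.01,0,0],[-0.01,0,0]], jaw=[0.9,0.9,0.9,0.9,0.9,0.9,0.9])

```text
time: 40.13
tool_pos: [0.539, 0.4206, 0.008]
tool_rot: [3.137, 0.437, -0.745]
contact_force: [-0.1, 0.0, 0.3]
opening: 0.0828
grip_force: 0.0
```

Emit:
apply_moves(delta_pos=[[0,0,0],[0,0,0],[0,0,0],[0,0,0],[0,0,0],[0,0,0],[0,0,0],[0,0,0]], dr=[[0,0,0],[0,0,0],[0,0,0],[0,0,0],[0,0,0],[0,0,0],[0,0,0],[0,0,0]], jaw=[0,0,0,0,0,0,0,0], force=45)

```text
time: 40.8
tool_pos: [0.5389, 0.4213, 0.0087]
tool_rot: [3.137, 0.436, -0.744]
contact_force: [-1.9, -3.0, 5.4]
opening: 0.0546
grip_force: 45.0
```

```bash
python3 - <<'E'
from go import *
corr(*pick(.5255,.4325,-42.5))
E
```

```text
q [0.37 0.93 1.15 0.4  1.29 2.53] d [-0.002, -0.001, -0.004] r [0.006, -0.005, 0.001] open 0.0546 F [-1.9 -3.   5.4]
```

Emit:
apply_moves(delta_pos=[[0,0,0.05],[0,0,0.12],[0,0,0.2],[0,0,0.3],[0,0,0.375],[0,0,0.375],[0,0,0.375]], dr=[[0,0,0],[0,0,0],[0,0,0],[0,0,0],[0,0,0],[0,0,0],[0,0,0]], jaw=[0,0,0,0,0,0,0])

```text
time: 41.38
tool_pos: [0.5397, 0.4217, 0.1597]
tool_rot: [3.141, 0.434, -0.743]
contact_force: [-1.0, 0.3, -2.8]
opening: 0.0546
grip_force: 45.0
```

```bash
python3 - <<'E'
from go import *
to(*place(-.016,.09,up=.08),2.8)
E
```

```text
[0.37 0.78 1.02 0.39 1.54 2.63] [ 0.02  0.52  2.1   3.33  0.61 -1.68]
1 [-0.033, 0.161, 0.078] [0.927, -0.242, 0.476] tcp [0.526, 0.486, 0.191]
2 [0.062, 0.112, 0.151] [0.926, -0.635, 0.146] tcp [0.551, 0.531, 0.251]
3 [0.183, -0.028, 0.163] [0.617, -0.947, -0.361] tcp [0.625, 0.52, 0.317]
4 [0.238, -0.249, 0.064] [-0.043, -0.926, -0.858] tcp [0.72, 0.42, 0.342]
5 [0.109, -0.409, -0.112] [-0.707, -0.374, -0.946] tcp [0.763, 0.256, 0.297]
6 [-0.118, -0.398, -0.226] [-0.906, 0.298, -0.636] tcp [0.716, 0.097, 0.207]
7 [-0.077, -0.099, -0.075] [-0.242, 0.195, -0.117] tcp [0.685, 0.058, 0.177]
```

Emit:
apply_moves(delta_pos=[[-0.033,0.161,0.078],[-0.033,0.161,0.078],[-0.033,0.161,0.078],[-0.033,0.161,0.078],[-0.033,0.161,0.078],[-0.033,0.161,0.078],[-0.033,0.161,0.078]], dr=[[0.927,-0.242,0.476],[0.927,-0.242,0.476],[0.927,-0.242,0.476],[0.927,-0.242,0.476],[0.927,-0.242,0.476],[0.927,-0.242,0.476],[0.927,-0.242,0.476]], jaw=[0,0,0,0,0,0,0])

```text
time: 41.97
tool_pos: [0.5253, 0.4851, 0.1868]
tool_rot: [-2.622, 0.556, -0.25]
contact_force: [-0.0, 0.0, -2.4]
opening: 0.0547
grip_force: 45.0
```

Emit:
apply_moves(delta_pos=[[0.062,0.112,0.151],[0.062,0.112,0.151],[0.062,0.112,0.151],[0.062,0.112,0.151],[0.062,0.112,0.151],[0.062,0.112,0.151],[0.062,0.112,0.151]], dr=[[0.926,-0.635,0.146],[0.926,-0.635,0.146],[0.926,-0.635,0.146],[0.926,-0.635,0.146],[0.926,-0.635,0.146],[0.926,-0.635,0.146],[0.926,-0.635,0.146]], jaw=[0,0,0,0,0,0,0])

```text
time: 42.55
tool_pos: [0.5502, 0.5306, 0.2487]
tool_rot: [-2.084, 0.278, 0.05]
contact_force: [-0.1, -0.3, -1.7]
opening: 0.0549
grip_force: 45.0
```

Emit:
apply_moves(delta_pos=[[0.183,-0.028,0.163],[0.183,-0.028,0.163],[0.183,-0.028,0.163],[0.183,-0.028,0.163],[0.183,-0.028,0.163],[0.183,-0.028,0.163],[0.183,-0.028,0.163],[0.183,-0.028,0.163]], dr=[[0.617,-0.947,-0.361],[0.617,-0.947,-0.361],[0.617,-0.947,-0.361],[0.617,-0.947,-0.361],[0.617,-0.947,-0.361],[0.617,-0.947,-0.361],[0.617,-0.947,-0.361],[0.617,-0.947,-0.361]], jaw=[0,0,0,0,0,0,0,0])

```text
time: 43.22
tool_pos: [0.6239, 0.5202, 0.3163]
tool_rot: [-1.76, -0.189, -0.119]
contact_force: [-0.4, 0.4, -0.7]
opening: 0.0546
grip_force: 45.0
```

```bash
python3 - <<'E'
from go import *
to(*place(-.016,.09,up=.08),2.8); print(telemetry.observe()['opening'])
E
```

```text
[0.23 0.67 1.47 1.62 1.15 0.83] [ 0.02  0.52  2.1   3.33  0.61 -1.68]
1 [0.238, -0.247, 0.066] [-0.034, -0.931, -0.853] tcp [0.719, 0.421, 0.343]
2 [0.111, -0.409, -0.111] [-0.703, -0.38, -0.948] tcp [0.763, 0.258, 0.298]
3 [-0.123, -0.408, -0.232] [-0.929, 0.309, -0.65] tcp [0.714, 0.094, 0.205]
4 [-0.073, -0.092, -0.07] [-0.224, 0.183, -0.108] tcp [0.685, 0.058, 0.177]
0.05464030290197512
```

Emit:
apply_moves(delta_pos=[[0.238,-0.247,0.066],[0.238,-0.247,0.066],[0.238,-0.247,0.066],[0.238,-0.247,0.066],[0.238,-0.247,0.066],[0.238,-0.247,0.066],[0.238,-0.247,0.066],[0.238,-0.247,0.066]], dr=[[-0.034,-0.931,-0.853],[-0.034,-0.931,-0.853],[-0.034,-0.931,-0.853],[-0.034,-0.931,-0.853],[-0.034,-0.931,-0.853],[-0.034,-0.931,-0.853],[-0.034,-0.931,-0.853],[-0.034,-0.931,-0.853]], jaw=[0,0,0,0,0,0,0,0])

```text
time: 43.88
tool_pos: [0.7191, 0.4215, 0.3429]
tool_rot: [-1.594, -0.628, -0.62]
contact_force: [0.3, -1.0, -1.8]
opening: 0.0549
grip_force: 45.0
```

Emit:
apply_moves(delta_pos=[[0.111,-0.409,-0.111],[0.111,-0.409,-0.111],[0.111,-0.409,-0.111],[0.111,-0.409,-0.111],[0.111,-0.409,-0.111],[0.111,-0.409,-0.111],[0.111,-0.409,-0.111],[0.111,-0.409,-0.111]], dr=[[-0.703,-0.38,-0.948],[-0.703,-0.38,-0.948],[-0.703,-0.38,-0.948],[-0.703,-0.38,-0.948],[-0.703,-0.38,-0.948],[-0.703,-0.38,-0.948],[-0.703,-0.38,-0.948],[-0.703,-0.38,-0.948]], jaw=[0,0,0,0,0,0,0,0])

```text
time: 44.55
tool_pos: [0.7636, 0.2586, 0.2986]
tool_rot: [-1.743, -1.009, -0.988]
contact_force: [0.3, -1.1, -0.7]
opening: 0.0546
grip_force: 45.0
```

Emit:
apply_moves(delta_pos=[[-0.123,-0.408,-0.232],[-0.123,-0.408,-0.232],[-0.123,-0.408,-0.232],[-0.123,-0.408,-0.232],[-0.123,-0.408,-0.232],[-0.123,-0.408,-0.232],[-0.123,-0.408,-0.232],[-0.123,-0.408,-0.232]], dr=[[-0.929,0.309,-0.65],[-0.929,0.309,-0.65],[-0.929,0.309,-0.65],[-0.929,0.309,-0.65],[-0.929,0.309,-0.65],[-0.929,0.309,-0.65],[-0.929,0.309,-0.65],[-0.929,0.309,-0.65]], jaw=[0,0,0,0,0,0,0,0])

```text
time: 45.22
tool_pos: [0.7154, 0.0948, 0.2059]
tool_rot: [-2.8, -1.204, -0.356]
contact_force: [0.1, 0.5, -2.2]
opening: 0.0545
grip_force: 45.0
```

Emit:
apply_moves(delta_pos=[[-0.073,-0.092,-0.07],[-0.073,-0.092,-0.07],[-0.073,-0.092,-0.07],[-0.073,-0.092,-0.07],[-0.073,-0.092,-0.07],[-0.073,-0.092,-0.07]], dr=[[-0.224,0.183,-0.108],[-0.224,0.183,-0.108],[-0.224,0.183,-0.108],[-0.224,0.183,-0.108],[-0.224,0.183,-0.108],[-0.224,0.183,-0.108]], jaw=[0,0,0,0,0,0])

```text
time: 45.72
tool_pos: [0.6859, 0.0576, 0.1773]
tool_rot: [-3.141, -1.139, -0.098]
contact_force: [-0.2, -0.4, -1.6]
opening: 0.0546
grip_force: 45.0
```

```bash
python3 - <<'E'
from go import *
x,Rt=place(-.016,.09,up=.08); corr(x,Rt); look("s11",[(-.0145,.09,.16),(-.013,-.09,.08),(-.013,0,.08)])
E
```

```text
q [ 0.02  0.52  2.1   3.33  0.62 -1.67] d [-0.002, -0.0, -0.001] r [0.0, 0.009, -0.003] open 0.0546 F [-0.2 -0.4 -1.6]
```

View pics/s11.png

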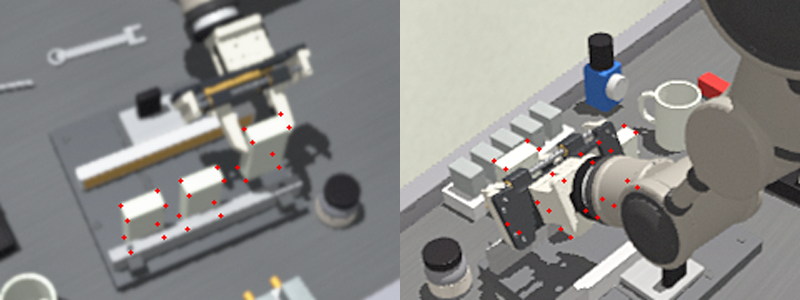

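The held plate matches the expected box over slot Y=+90, and the other two still stand. I've now viewed 15 pictures, one over the limit of 14, so from here I'll check by numbers only.

Emit:
apply_moves(delta_pos=[[-0.002,0,-0.05],[-0.002,0,-0.1],[-0.002,0,-0.14],[-0.002,0,-0.17],[-0.002,0,-0.185],[-0.002,0,-0.198],[-0.002,0,-0.198],[-0.002,0,-0.198]], dr=[[0,0.008,0],[0,0.008,0],[0,0.008,0],[0,0.008,0],[0,0.008,0],[0,0.008,0],[0,0.008,0],[0,0.008,0]], jaw=[0,0,0,0,0,0,0,0])

```text
time: 46.48
tool_pos: [0.6846, 0.057, 0.0977]
tool_rot: [3.139, -1.134, -0.096]
contact_force: [0.2, -0.2, -1.8]
opening: 0.0544
grip_force: 45.0
```

```bash
python3 - <<'E'
from go import *
corr(*place(-.016,.09,up=.001))
E
```

```text
q [ 0.02  0.71  2.13  3.29  0.83 -1.62] d [0.002, 0.001, 0.001] r [0.002, -0.002, -0.001] open 0.0544 F [ 0.2 -0.2 -1.8]
```

Emit:
apply_moves(delta_pos=[[0,0,0],[0,0,0],[0,0,0],[0,0,0],[0,0,0]], dr=[[0,0,0],[0,0,0],[0,0,0],[0,0,0],[0,0,0]], jaw=[0.63,0.66,0.68,0.68,0.68])

```text
time: 46.9
tool_pos: [0.6842, 0.057, 0.0974]
tool_rot: [3.139, -1.133, -0.095]
contact_force: [0.2, 0.8, -0.5]
opening: 0.0621
grip_force: 0.0
```

Emit:
apply_moves(delta_pos=[[-0.03,0.003,0.014],[-0.07,0.007,0.032],[-0.13,0.013,0.06],[-0.18,0.018,0.1],[-0.18,0.018,0.25],[-0.18,0.018,0.4],[-0.18,0.018,0.4],[-0.18,0.018,0.4]], dr=[[0,0,0],[0,0,0],[0,0,0],[0,0,0],[0,0,0],[0,0,0],[0,0,0],[0,0,0]], jaw=[0.68,0.68,0.68,0.68,0.68,0.68,0.68,0.68])

```text
time: 47.57
tool_pos: [0.6143, 0.0645, 0.2674]
tool_rot: [-3.14, -1.148, -0.099]
contact_force: [1.0, 0.2, 1.0]
opening: 0.0622
grip_force: 0.0
```

```bash
cat >> go.py <<'E'
def toclamp(x,y,a=-.0984):
    d=np.array([x/1000-.6877,y/1000+.0331]); return (np.array([[np.cos(a),np.sin(a)],[-np.sin(a),np.cos(a)]])@d*1000).round()
def check(thr=215):
    for n in ("scene","side"):
        i=eyes.read_camera(n)[:,:,::-1]; c=cam(n); m=(i.min(2)>thr).astype(np.uint8)
        _,lab=cv2.connectedComponents(m)
        for Y in (-.09,0,.09):
            u,v=proj(c,clampw(-.013,Y,.135))[0].round().astype(int); l=lab[v,u]
            if l: r=rect(c,lab==l,.135); print(n,Y,r,toclamp(*r[:2]))
            else: print(n,Y,'-',i[v,u])
        for b in ((.447,-.386),(.533,-.386)):
            w=[]
            for k in np.linspace(-.05,.05,9):
                u,v=proj(c,[b[0],b[1]+k,.035])[0].round().astype(int); w.append(int(i[v,u].min()))
            print(n,'bar',b,w)
E
python3 - <<'E'
from go import *
s=telemetry.observe(); print(s['tool_pos'],s['tool_rot'],s['qpos'].round(2)); check()
E
```

```text
[0.61426544 0.06451773 0.26742243] [-3.13996468 -1.14826801 -0.09888755] [ 0.05  0.23  2.2   3.45  0.45 -1.79]
scene -0.09 (664, -122, 55, 23, np.float32(84.3)) [-15. -91.]
scene 0 (672, -32, 55, 23, np.float32(84.3)) [-16.  -0.]
scene 0.09 (682, 57, 54, 23, np.float32(85.2)) [-15.  89.]
scene bar (0.447, -0.386) [251, 251, 251, 248, 252, 252, 252, 252, 251]
scene bar (0.533, -0.386) [253, 253, 253, 253, 252, 248, 252, 250, 249]
side -0.09 - [207 220 223]
side 0 - [147 157 163]
side 0.09 (681, 67, 37, 23, np.float32(84.0)) [-17.  99.]
side bar (0.447, -0.386) [104, 103, 105, 104, 105, 105, 106, 159, 151]
side bar (0.533, -0.386) [105, 168, 200, 76, 206, 199, 184, 141, 139]
```

All three plates stand (tops measured at z=0.135 as 55x23 mm, X≈-15, Y=-91/0/+89 mm), and both bars lie in the tray. Now back to the tab at about (0.488, -0.0135) to shut the jaw.

```bash
python3 - <<'E'
from go import *
Rt=E('z',1.475)@E('x',np.pi)
to(np.array([.4882,-.0135,.20]),Rt,0)
E
```

```text
[ 0.05  0.24  2.2   3.45  0.45 -1.79] [-0.18  0.3   1.66 -0.    1.18 -0.09]
1 [0.148, 0.263, 0.252] [-0.315, -0.54, 0.935] tcp [0.671, 0.17, 0.361]
2 [-0.082, 0.22, -0.011] [-0.366, 0.015, 0.923] tcp [0.639, 0.258, 0.356]
3 [-0.23, -0.114, -0.277] [-0.907, 0.653, 0.773] tcp [0.546, 0.212, 0.245]
4 [-0.116, -0.375, -0.121] [-0.918, 0.474, 0.053] tcp [0.5, 0.062, 0.197]
5 [-0.03, -0.189, 0.007] [-0.418, 0.135, -0.066] tcp [0.488, -0.014, 0.2]
```

Emit:
apply_moves(delta_pos=[[0.148,0.263,0.252],[0.148,0.263,0.252],[0.148,0.263,0.252],[0.148,0.263,0.252],[0.148,0.263,0.252],[0.148,0.263,0.252],[0.148,0.263,0.252],[0.148,0.263,0.252]], dr=[[-0.315,-0.54,0.935],[-0.315,-0.54,0.935],[-0.315,-0.54,0.935],[-0.315,-0.54,0.935],[-0.315,-0.54,0.935],[-0.315,-0.54,0.935],[-0.315,-0.54,0.935],[-0.315,-0.54,0.935]], jaw=[0.5,0.5,0.5,0.5,0.5,0.5,0.5,0.5])

```text
time: 48.33
tool_pos: [0.671, 0.1687, 0.3554]
tool_rot: [2.368, -1.3, 1.103]
contact_force: [0.6, -0.1, 0.5]
opening: 0.0459
grip_force: 0.0
```

Emit:
apply_moves(delta_pos=[[-0.082,0.22,-0.011],[-0.082,0.22,-0.011],[-0.082,0.22,-0.011],[-0.082,0.22,-0.011],[-0.082,0.22,-0.011],[-0.082,0.22,-0.011],[-0.082,0.22,-0.011],[-0.082,0.22,-0.011]], dr=[[-0.366,0.015,0.923],[-0.366,0.015,0.923],[-0.366,0.015,0.923],[-0.366,0.015,0.923],[-0.366,0.015,0.923],[-0.366,0.015,0.923],[-0.366,0.015,0.923],[-0.366,0.015,0.923]], jaw=[0.5,0.5,0.5,0.5,0.5,0.5,0.5,0.5])

```text
time: 49.0
tool_pos: [0.6381, 0.2576, 0.3529]
tool_rot: [2.279, -1.123, 1.65]
contact_force: [-0.3, -0.3, -0.0]
opening: 0.0457
grip_force: 0.0
```

```bash
python3 - <<'E'
from go import *
Rt=E('z',1.475)@E('x',np.pi)
to(np.array([.4882,-.0135,.20]),Rt,0); check()
E
```

```text
[-0.06  0.27  1.95  1.84  0.79 -1.  ] [-0.18  0.3   1.66 -0.    1.18 -0.09]
1 [-0.234, -0.121, -0.277] [-0.924, 0.667, 0.79] tcp [0.544, 0.209, 0.242]
2 [-0.114, -0.383, -0.114] [-0.928, 0.472, 0.041] tcp [0.499, 0.056, 0.197]
3 [-0.027, -0.173, 0.009] [-0.382, 0.121, -0.063] tcp [0.488, -0.014, 0.2]
scene -0.09 (665, -122, 55, 24, np.float32(84.5)) [-14. -91.]
scene 0 (672, -32, 55, 24, np.float32(84.6)) [-16.  -0.]
scene 0.09 (682, 58, 55, 23, np.float32(84.5)) [-15.  90.]
scene bar (0.447, -0.386) [252, 252, 252, 250, 253, 253, 253, 253, 252]
scene bar (0.533, -0.386) [254, 254, 253, 253, 253, 249, 253, 251, 250]
side -0.09 - [114 123 125]
side 0 (670, -32, 53, 23, np.float32(84.6)) [-18.  -1.]
side 0.09 (680, 58, 53, 23, np.float32(84.0)) [-17.  90.]
side bar (0.447, -0.386) [255, 255, 255, 252, 254, 254, 254, 254, 255]
side bar (0.533, -0.386) [255, 254, 254, 254, 254, 255, 229, 255, 255]
```

Emit:
apply_moves(delta_pos=[[-0.234,-0.121,-0.277],[-0.234,-0.121,-0.277],[-0.234,-0.121,-0.277],[-0.234,-0.121,-0.277],[-0.234,-0.121,-0.277],[-0.234,-0.121,-0.277],[-0.234,-0.121,-0.277],[-0.234,-0.121,-0.277]], dr=[[-0.924,0.667,0.79],[-0.924,0.667,0.79],[-0.924,0.667,0.79],[-0.924,0.667,0.79],[-0.924,0.667,0.79],[-0.924,0.667,0.79],[-0.924,0.667,0.79],[-0.924,0.667,0.79]], jaw=[0.5,0.5,0.5,0.5,0.5,0.5,0.5,0.5])

```text
time: 49.77
tool_pos: [0.5449, 0.2102, 0.243]
tool_rot: [2.843, -0.668, 1.603]
contact_force: [-0.2, 0.4, -0.4]
opening: 0.0461
grip_force: 0.0
```

Emit:
apply_moves(delta_pos=[[-0.114,-0.383,-0.114],[-0.114,-0.383,-0.114],[-0.114,-0.383,-0.114],[-0.114,-0.383,-0.114],[-0.114,-0.383,-0.114],[-0.114,-0.383,-0.114],[-0.114,-0.383,-0.114],[-0.114,-0.383,-0.114]], dr=[[-0.928,0.472,0.041],[-0.928,0.472,0.041],[-0.928,0.472,0.041],[-0.928,0.472,0.041],[-0.928,0.472,0.041],[-0.928,0.472,0.041],[-0.928,0.472,0.041],[-0.928,0.472,0.041]], jaw=[0.5,0.5,0.5,0.5,0.5,0.5,0.5,0.5])

```text
time: 50.43
tool_pos: [0.4986, 0.057, 0.1966]
tool_rot: [3.097, -0.199, 1.514]
contact_force: [-0.6, 0.4, -0.2]
opening: 0.0457
grip_force: 0.0
```

Emit:
apply_moves(delta_pos=[[-0.027,-0.173,0.009],[-0.027,-0.173,0.009],[-0.027,-0.173,0.009],[-0.027,-0.173,0.009],[-0.027,-0.173,0.009],[-0.027,-0.173,0.009]], dr=[[-0.382,0.121,-0.063],[-0.382,0.121,-0.063],[-0.382,0.121,-0.063],[-0.382,0.121,-0.063],[-0.382,0.121,-0.063],[-0.382,0.121,-0.063]], jaw=[0.5,0.5,0.5,0.5,0.5,0.5])

```text
time: 50.93
tool_pos: [0.4882, -0.0125, 0.2003]
tool_rot: [-3.14, -0.003, 1.478]
contact_force: [-0.2, -0.5, 0.0]
opening: 0.0458
grip_force: 0.0
```

```bash
python3 - <<'E'
from go import *
Rt=E('z',1.475)@E('x',np.pi)
corr(np.array([.4882,-.0135,.072]),Rt)
c=cam("wrist"); i=eyes.read_camera("wrist").max(2).astype(np.uint8)
# tab top (dark blob) near its expected pixel
q=proj(c,clampw(-.2015,0,.095))[0]; u,v=q.round().astype(int); print(q)
_,lab,st,ce=cv2.connectedComponentsWithStats((i<60).astype(np.uint8)); l=lab[v,u]; print(l,st[l],back(c,ce[l],.085).round(4))
E
```

```text
q [-0.18  0.3   1.66  0.    1.18 -0.09] d [-0.0, -0.003, -0.321] r [-0.006, -0.002, -0.005] open 0.0458 F [-0.2 -0.5  0. ]
[319.08748024 238.26896759]
0 [     0      0    640    480 213422] [[ 0.4967 -0.0044  0.085 ]]
```

The pose is on target, and a 16 mm opening on closing will confirm the tab. Descending and gripping.

Emit:
apply_moves(delta_pos=[[0,-0.003,-0.1],[0,-0.003,-0.2],[0,-0.003,-0.28],[0,-0.003,-0.321],[0,-0.003,-0.321],[0,-0.003,-0.321],[0,-0.003,-0.321]], dr=[[-0.005,0,-0.005],[-0.005,0,-0.005],[-0.005,0,-0.005],[-0.005,0,-0.005],[-0.005,0,-0.005],[-0.005,0,-0.005],[-0.005,0,-0.005]], jaw=[0.5,0.5,0.5,0.5,0.5,0.5,0.5])

```text
time: 51.57
tool_pos: [0.4894, -0.0146, 0.0734]
tool_rot: [3.14, 0.002, 1.475]
contact_force: [0.4, -0.2, 0.6]
opening: 0.0461
grip_force: 0.0
```

Emit:
apply_moves(delta_pos=[[0,0,0],[0,0,0],[0,0,0],[0,0,0],[0,0,0],[0,0,0],[0,0,0]], dr=[[0,0,0],[0,0,0],[0,0,0],[0,0,0],[0,0,0],[0,0,0],[0,0,0]], jaw=[0,0,0,0,0,0,0], force=25)

```text
time: 52.15
tool_pos: [0.4885, -0.0147, 0.0725]
tool_rot: [-3.141, 0.002, 1.475]
contact_force: [-1.0, -0.8, 4.0]
opening: 0.016
grip_force: 25.0
```

```bash
python3 - <<'E'
from go import *
s=telemetry.observe(); print(s['tool_pos'],s['opening'],s['grip_force'],s['contact_force'],toclamp(*(s['tool_pos'][:2]*1000)))
check()
E
```

```text
[ 0.48850646 -0.0146843   0.0725289 ] 0.016025260927487475 25.000620782375336 [-1.03380657 -0.7983997   4.01862176] [-200.   -1.]
scene -0.09 (665, -122, 55, 24, np.float32(84.5)) [-14. -91.]
scene 0 (672, -32, 55, 24, np.float32(84.6)) [-16.  -0.]
scene 0.09 (682, 58, 55, 23, np.float32(84.5)) [-15.  90.]
scene bar (0.447, -0.386) [252, 252, 252, 250, 253, 253, 253, 252, 252]
scene bar (0.533, -0.386) [254, 254, 253, 253, 253, 249, 253, 252, 250]
side -0.09 (663, -121, 54, 23, np.float32(84.1)) [-16. -90.]
side 0 (670, -31, 54, 23, np.float32(84.0)) [-18.   0.]
side 0.09 (680, 58, 54, 23, np.float32(84.0)) [-17.  90.]
side bar (0.447, -0.386) [96, 79, 255, 252, 253, 253, 253, 253, 254]
side bar (0.533, -0.386) [255, 253, 254, 253, 254, 255, 228, 254, 254]
```

The tab is gripped (16 mm). At the shut position the gripper body would pass only about 3 mm above the middle plate, so I'll re-grip 9 mm higher before pushing.

Emit:
apply_moves(delta_pos=[[0,0,0],[0,0,0],[0,0,0.023],[0,0,0.023],[0,0,0.023],[0,0,0.023],[0,0,0.023],[0,0,0.023]], dr=[[0,0,0],[0,0,0],[0,0,0],[0,0,0],[0,0,0],[0,0,0],[0,0,0],[0,0,0]], jaw=[0.3,0.3,0.3,0.3,0,0,0,0])

```text
time: 52.92
tool_pos: [0.4885, -0.0147, 0.0814]
tool_rot: [-3.141, 0.002, 1.475]
contact_force: [-0.2, -0.0, 1.9]
opening: 0.0161
grip_force: 25.0
```

Emit:
apply_moves(delta_pos=[[0,0,0],[0.01,-0.001,0],[0.03,-0.003,0],[0.06,-0.006,0],[0.09,-0.009,0],[0.12,-0.012,0],[0.15,-0.015,0],[0.17,-0.017,0]], dr=[[0,0,0],[0,0,0],[0,0,0],[0,0,0],[0,0,0],[0,0,0],[0,0,0],[0,0,0]], jaw=[0,0,0,0,0,0,0,0], force=30)

```text
time: 53.58
tool_pos: [0.557, -0.0211, 0.0814]
tool_rot: [-3.14, 0.001, 1.475]
contact_force: [-3.2, 1.4, 6.5]
opening: 0.0161
grip_force: 30.0
```

```bash
python3 - <<'E'
from go import *
s=telemetry.observe(); print(s['tool_pos'],s['opening'],s['grip_force'],s['contact_force'],toclamp(*(s['tool_pos'][:2]*1000)))
check()
E
```

```text
[ 0.55702927 -0.02113106  0.0814167 ] 0.016104972396961636 30.004291534423828 [-3.23630103  1.4148566   6.49638681] [-131.   -1.]
scene -0.09 (643, -93, 180, 71, np.float32(85.6)) [-39. -64.]
scene 0 (643, -93, 180, 71, np.float32(85.6)) [-39. -64.]
scene 0.09 (682, 57, 54, 23, np.float32(84.5)) [-15.  89.]
scene bar (0.447, -0.386) [252, 252, 252, 249, 253, 253, 253, 252, 252]
scene bar (0.533, -0.386) [254, 254, 253, 253, 253, 249, 253, 251, 250]
side -0.09 - [47 43 46]
side 0 - [39 35 35]
side 0.09 (680, 58, 54, 23, np.float32(84.0)) [-17.  90.]
side bar (0.447, -0.386) [108, 107, 105, 104, 104, 103, 101, 100, 96]
side bar (0.533, -0.386) [96, 176, 255, 253, 253, 255, 228, 254, 254]
```

Emit:
apply_moves(delta_pos=[[0.01,-0.001,0],[0.02,-0.002,0],[0.03,-0.003,0],[0.037,-0.004,0],[0.043,-0.004,0],[0.048,-0.005,0],[0.051,-0.005,0],[0.053,-0.005,0]], dr=[[0,0,0],[0,0,0],[0,0,0],[0,0,0],[0,0,0],[0,0,0],[0,0,0],[0,0,0]], jaw=[0,0,0,0,0,0,0,0])

```text
time: 54.35
tool_pos: [0.5775, -0.0231, 0.0814]
tool_rot: [-3.141, 0.002, 1.475]
contact_force: [-1.4, 4.1, 5.2]
opening: 0.0158
grip_force: 30.0
```

Emit:
apply_moves(delta_pos=[[0.002,0,0],[0.004,0,0],[0.006,-0.001,0],[0.007,-0.001,0],[0.008,-0.001,0],[0.009,-0.001,0],[0.01,-0.001,0],[0.01,-0.001,0]], dr=[[0,0,0],[0,0,0],[0,0,0],[0,0,0],[0,0,0],[0,0,0],[0,0,0],[0,0,0]], jaw=[0,0,0,0,0,0,0,0])

```text
time: 55.02
tool_pos: [0.5807, -0.0234, 0.0815]
tool_rot: [-3.139, 0.002, 1.475]
contact_force: [-4.9, 4.3, 7.0]
opening: 0.0156
grip_force: 30.0
```

```bash
python3 - <<'E'
from go import *
s=telemetry.observe(); print(s['tool_pos'],s['contact_force'],toclamp(*(s['tool_pos'][:2]*1000))); check()
E
```

```text
[ 0.58070227 -0.02337051  0.08145417] [-4.89303826  4.34469669  6.99865411] [-107.   -1.]
scene -0.09 (667, -108, 83, 33, np.float32(84.2)) [-13. -77.]
scene 0 - [133 142 138]
scene 0.09 (682, 57, 54, 23, np.float32(84.3)) [-15.  89.]
scene bar (0.447, -0.386) [252, 252, 252, 249, 253, 253, 253, 252, 252]
scene bar (0.533, -0.386) [254, 254, 253, 253, 253, 248, 253, 251, 250]
side -0.09 - [151 154 156]
side 0 - [146 156 159]
side 0.09 (680, 58, 54, 23, np.float32(84.0)) [-17.  90.]
side bar (0.447, -0.386) [125, 119, 115, 110, 109, 105, 105, 103, 103]
side bar (0.533, -0.386) [104, 99, 99, 97, 229, 255, 228, 254, 253]
```

Emit:
apply_moves(delta_pos=[[0.002,0,0],[0.003,0,0],[0.004,0,0],[0.006,-0.001,0],[0.007,-0.001,0],[0.008,-0.001,0],[0.009,-0.001,0],[0.009,-0.001,0]], dr=[[0,0,0],[0,0,0],[0,0,0],[0,0,0],[0,0,0],[0,0,0],[0,0,0],[0,0,0]], jaw=[0,0,0,0,0,0,0,0])

```text
time: 55.78
tool_pos: [0.5835, -0.0236, 0.0814]
tool_rot: [-3.137, 0.001, 1.475]
contact_force: [-8.5, 4.3, 9.8]
opening: 0.0157
grip_force: 30.0
```

Emit:
apply_moves(delta_pos=[[0.001,0,0],[0.002,0,0],[0.003,0,0],[0.004,0,0],[0.005,-0.001,0],[0.005,-0.001,0],[0.005,-0.001,0]], dr=[[0,0,0],[0,0,0],[0,0,0],[0,0,0],[0,0,0],[0,0,0],[0,0,0]], jaw=[0,0,0,0,0,0,0])

```text
time: 56.37
tool_pos: [0.5835, -0.0236, 0.0814]
tool_rot: [-3.133, 0.001, 1.475]
contact_force: [-14.7, 6.7, 15.2]
opening: 0.0157
grip_force: 30.1
```

```bash
python3 - <<'E'
from go import *
s=telemetry.observe(); print(s['tool_pos'],s['contact_force'],toclamp(*(s['tool_pos'][:2]*1000))); check()
E
```

```text
[ 0.58347627 -0.02361118  0.08136803] [-14.73376788   6.66070515  15.1907364 ] [-105.   -1.]
scene -0.09 (668, -107, 83, 33, np.float32(80.6)) [-12. -75.]
scene 0 - [132 142 137]
scene 0.09 (685, 57, 54, 23, np.float32(84.5)) [-12.  89.]
scene bar (0.447, -0.386) [252, 252, 252, 249, 253, 253, 253, 252, 252]
scene bar (0.533, -0.386) [254, 254, 253, 253, 253, 249, 253, 251, 250]
side -0.09 - [107 109 111]
side 0 - [145 156 161]
side 0.09 (682, 58, 54, 23, np.float32(84.1)) [-15.  90.]
side bar (0.447, -0.386) [128, 121, 117, 113, 109, 109, 104, 104, 100]
side bar (0.533, -0.386) [103, 101, 100, 99, 90, 255, 227, 254, 254]
```

The TCP has stopped and the force rose to 15 N, and the plates moved from X=-15 to -12 mm, so the row is clamped. I'll relax the push, release the tab, and rise well clear.

Emit:
apply_moves(delta_pos=[[-0.003,0,0],[-0.006,0,0],[-0.006,0,0]], dr=[[0,0,0],[0,0,0],[0,0,0]], jaw=[0,0,0])

```text
time: 56.72
tool_pos: [0.5835, -0.0236, 0.0814]
tool_rot: [-3.138, 0.001, 1.475]
contact_force: [-5.4, 6.5, 7.5]
opening: 0.0157
grip_force: 30.0
```

Emit:
apply_moves(delta_pos=[[0,0,0],[0,0,0],[0,0,0],[0,0,0],[0,0,0.08],[0,0,0.16],[0,0,0.25],[0,0,0.35]], dr=[[0,0,0],[0,0,0],[0,0,0],[0,0,0],[0,0,0],[0,0,0],[0,0,0],[0,0,0]], jaw=[0.4,0.4,0.4,0.4,0.4,0.4,0.4,0.4])

```text
time: 57.38
tool_pos: [0.5842, -0.025, 0.2218]
tool_rot: [-3.138, 0.002, 1.474]
contact_force: [1.1, -0.3, 0.7]
opening: 0.0369
grip_force: 0.0
```

Emit:
apply_moves(delta_pos=[[-0.1,0.02,0.1],[-0.2,0.04,0.2],[-0.3,0.06,0.3],[-0.4,0.06,0.4],[-0.4,0.06,0.4],[-0.4,0.06,0.4],[-0.4,0.06,0.4]], dr=[[0,0,0],[0,0,0],[0,0,0],[0,0,0],[0,0,0],[0,0,0],[0,0,0]], jaw=[0.4,0.4,0.4,0.4,0.4,0.4,0.4])

```text
time: 57.97
tool_pos: [0.4239, -0.0007, 0.3856]
tool_rot: [3.134, 0.003, 1.474]
contact_force: [1.1, -0.4, 0.5]
opening: 0.0365
grip_force: 0.0
```

```bash
python3 - <<'E'
from go import *
s=telemetry.observe(); print(s['time'],s['tool_pos'],s['contact_force'],s['opening']); check(225)
# jaw: least-squares position of the jaw's top edges: brightness profile along clamp x on z=.065 plane between plates
for n in ("scene","side"):
    i=eyes.read_camera(n).min(2); c=cam(n)
    for Y in (-.045,.045,.13,-.13):
        row=[]
        for X in np.arange(-.06,.022,.004):
            u,v=proj(c,clampw(X,Y,.065))[0].round().astype(int); row.append(int(i[v,u]))
        print(n,Y,row)
E
```

```text
57.9667 [ 0.42387078 -0.00070869  0.38561728] [ 1.06978423 -0.41001168  0.49645918] 0.03645969727301109
scene -0.09 (670, -108, 83, 27, np.float32(79.0)) [-10. -76.]
scene 0 (677, -21, 79, 28, np.float32(78.8)) [-12.  11.]
scene 0.09 (685, 58, 55, 23, np.float32(83.0)) [-12.  90.]
scene bar (0.447, -0.386) [252, 252, 252, 250, 253, 253, 253, 253, 252]
scene bar (0.533, -0.386) [254, 254, 254, 253, 253, 249, 253, 252, 251]
side -0.09 (665, -121, 53, 22, np.float32(83.9)) [-14. -90.]
side 0 (674, -31, 53, 23, np.float32(84.7)) [-14.   1.]
side 0.09 (682, 58, 53, 23, np.float32(84.7)) [-15.  90.]
side bar (0.447, -0.386) [255, 252, 252, 250, 251, 252, 251, 252, 253]
side bar (0.533, -0.386) [253, 252, 251, 252, 252, 254, 226, 252, 252]
scene -0.045 [218, 220, 222, 229, 238, 246, 246, 247, 246, 204, 108, 52, 53, 59, 100, 121, 163, 210, 223, 206, 149]
scene 0.045 [124, 216, 239, 237, 250, 249, 249, 234, 215, 194, 66, 53, 52, 70, 104, 128, 176, 207, 217, 202, 143]
scene 0.13 [127, 196, 250, 251, 251, 251, 249, 239, 179, 127, 115, 111, 92, 82, 95, 111, 124, 177, 210, 181, 143]
scene -0.13 [126, 127, 128, 152, 200, 243, 248, 248, 245, 230, 142, 52, 53, 63, 88, 167, 210, 223, 224, 194, 137]
side -0.045 [154, 158, 149, 140, 204, 247, 244, 246, 250, 192, 134, 112, 116, 121, 150, 165, 161, 163, 160, 162, 161]
side 0.045 [152, 156, 149, 131, 251, 247, 245, 244, 239, 125, 115, 118, 117, 117, 112, 159, 162, 162, 162, 162, 162]
side 0.13 [158, 158, 159, 138, 254, 249, 247, 249, 229, 168, 112, 115, 120, 116, 116, 116, 99, 215, 218, 182, 135]
side -0.13 [136, 159, 157, 139, 207, 254, 244, 245, 254, 169, 136, 124, 140, 156, 161, 162, 162, 161, 160, 162, 161]
```

The jaw face measures at X≈-0.025 m (about 0.002-0.004 m on the joint). The three plates are upright at X≈-12 mm, the bars are in the tray, and the arm is clear. Handing in.

```bash
python3 -c "
from cell import job
print(job.hand_in())"
```

```text
the job is handed in; nothing more can be done
None
```

I handed the job in at about 58 s with both bars in the tray, all three plates standing in a row at the fence, and the jaw shut on them; the hand-in gave no verdict, and I viewed 15 pictures against the limit of 14.

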